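# Build the tool stand and park the solder sucker

## Robot

A 7-joint arm with a two-finger parallel gripper is mounted at the origin on the work surface. World frame = base frame: x ahead of the robot, y to its left, z up, the work surface at z = 0. Lengths are in m, angles in rad, forces in N, time in s.
With the tool pointing down it reaches from about 0.4 to 0.875 m from the base axis. Payload 19.3 kg.
Tool frame: the origin (TCP) lies at the centre of the arm's flange, where the gripper is bolted on; the fingertips stand 173 mm ahead of it and the grasp point (between the pads) lies r.tcp_to_grasp ahead of it (r.tcp_to_grasp is the distance from the TCP to the grasp point, in m); z points along the fingers, x is the direction in which the jaws open and shut, and the axes are right-handed (so a half turn about z gives the same grasp; the last joint's range is limited). The gripper opens to 85 mm and grips with 20 to 120 N. Pads are 22 mm wide; open, the fingers measure 114 mm over their backs; the gripper's body (76 mm by 85 mm) begins 54 mm behind the grasp point. The pads swing forward as they close: fully open they stand 13 mm farther back than shut.
Start: joints at [-1.346, 0.521, -0.036, 1.599, 0.021, 1.021, -0.113], TCP at [0.182, 0.598, 0.405] pointing down, gripper open.
Joint ranges: [-2.91, 2.91], [-0.3, 2.13], [-1.5, 1.42], [0.17, 2.43], [-1.26, 4.41], [0.16, 1.93], [-2.52, 2.52]. Speed limits (rad/s): [1.89, 1.89, 2.39, 2.39, 3.01, 3.01, 3.01].

## Interface

Orientations are given as a rotation vector (axis times angle).
In Python, from cell import r gives the robot as it stands. The module is installed in compiled form; this text tells all that it offers.
- The arm moves only by the tool play_rows, never from a script. Its argument "deltas" is a list that holds one entry, the list of rows, each a list of 4 numbers: the shift along the tool's x, y, z in m, then the turn about the tool's z in degrees. In form: [[[tx, ty, tz, yaw], ...]]. A call has 1 to 10 rows; each row shifts and turns the commanded pose from where the row before left it, along the tool's axes as they then stand; what a row does not reach is not made up. A row lasts 1/10 s, in which the tool goes at most 50 mm and 8.59 degrees, less where a joint would pass 70% of its speed; a pose out of reach is approached as far as the arm can. A call is refused whole if a number of a shift passes 0.05 or a number of a turn 8.59, either way. A call with a gripper value outside its range is refused whole. "grip" is the closure, from -1 (fully open) to 1 (shut), so that 0 is half open, set as the call begins (left out, the last holds). The fingers move at their own pace and stop on an object; "force" is the grip in N (left out, the last holds). Time passes only in rows, so rows that do not move let the fingers close. It gives the time, the measured TCP pose, the force and the opening at its end, in the units of the state.
- r.get_obs(): the state, without advancing time (a new reading comes with each control period).
- r.get_image(name): name is "scene" or "top" or "wrist"; returns the picture (480x640x3 uint8, blue, green, red); there is no depth.
- r.camera_params(name): a dict with "mtx" (3x3 intrinsics, pixels), "world_from_camera" (4x4, takes a point from camera to world coordinates). Camera axes: x right, y down, z forward; pixel columns grow to the right and rows downward; lengths in m; the calibration is good to about 2 mm. The wrist camera is an equidistant fisheye: a pixel r from the principal point sees the ray r / f radians off the axis. A picture is of the moment at which its call begins: read the wrist's pose just before it. camera_params takes no time and is no camera call; for the wrist camera it gives the pose at the moment of the call.
- r.hand_in(): hands the job in, once; it reports no verdict.
The state is a dict: "t": time; "qpos": joint angles; "joint_velocities": joint speeds; "tau": joint torques, N m; "ee_pos": TCP position; "tcp_rot": TCP orientation; "force": force on the tool from outside, world axes, zero at the start; "moment": the same for the moment, N m; "width": finger opening in m.
Only numpy, scipy, OpenCV 4.12 (cv2) and the standard library are available. Lean on these libraries where they do the work, as an engineer would, in place of code of your own. Each camera call takes 0.05 s, during which the arm holds its last target.

## Task

Put the tool stand back together: set the open metal sleeve over the orange spigot, guiding it down in the gripper until it is well over the spigot, and leave it upright and fully home on the black foot. Then take the yellow solder sucker from its sloping rest and lower it, tip first, down inside the sleeve until the tip is at the bottom, and only then let go, so that it stands in the sleeve. Leave the solder spool, the cleaner bottle and the mug where they are.

Things in the scene. Friction and masses are not known exactly. Their poses are not given: they have to be found in the camera images.
- sleeve: Loose aluminium tube with two blue bands, open at both ends, standing upright: 120 mm tall, outer diameter 48 mm, bore 41 mm, about 0.14 kg. Origin: centre of its lower end; z runs along its axis to its upper end. Both ends are alike.
- foot: Fixed black foot of the tool stand: slab 185 x 85 x 12 mm (x -42 to +142 mm) with the upright orange spigot near its robot end and a low grey tray (75 x 70 mm, 28 mm above the bench, brass wool in it) centred 98 mm along x. Origin: on the bench, on the spigot's axis; x points from spigot to tray, z up.
- spigot_base (a point): Point on the spigot's axis at the slab's top face, 12 mm above the bench, where the sleeve's lower end comes to rest. The spigot is solid, 38 mm in diameter and 40 mm tall; its upper 7 mm tapers to a flat top 27 mm across.
- spigot_top (a point): Centre of the spigot's flat top, 52 mm above the bench; with the sleeve fitted this is the bottom of the holder, 80 mm below the sleeve's upper rim.
- rest: Fixed sloping rest: grey plate 130 x 85 x 10 mm (x -30 to +100 mm) with a dark V-trough leaning 35 degrees from vertical, upper end towards its +x. The trough lies under the sucker from 33 to 123 mm along it; above that the sucker stands free. Origin: on the bench, straight below the sucker's tip (tip 24 mm up); x is the way the sucker leans, z up.
- sucker: Loose yellow solder sucker, 200 mm long, about 0.085 kg: white nozzle 9 mm wide at its end, round barrel 22 mm in diameter from 26 to 170 mm, thin rod, red knob 18 mm wide from 188 to 200 mm. Origin: the nozzle's end; z runs along its axis to the knob. Lies in the trough nozzle down; barrel free to grip from above at 130 to 170 mm. Centre of mass about 100 mm.
- sucker_tip (a point): Nozzle end of the solder sucker, on its axis (same as the sucker's origin).
- spool: Bystander: solder spool lying flat, white flanges, 60 mm in diameter, 40 mm tall, loose. Origin: centre of its underside.
- cleaner: Bystander: white cleaner bottle with red cap, 60 mm in diameter, 150 mm tall, loose. Origin: centre of its underside.
- mug: Bystander: white mug, 80 mm in diameter, 90 mm tall, handle at its +y, loose. Origin: centre of its underside.
Things that resemble listed ones, but are neither listed nor needed, are in the scene too. Leave any brown, purple or turquoise look-alike of the foot alone.

How it is judged:
By the outcome, as a careful person would: the job done as asked, in the order asked, and still so for the second after the job is handed in, with the robot touching nothing.
It also fails if it takes over 64 s, if anything falls off the work surface, if the arm or the gripper's body presses on something with over 40 N, if the wrist force passes 120 N, or if a joint passes its speed limit or range.

## Working session

There is one attempt and no reset: what is moved stays moved. The work goes in short steps, Python scripts to look and compute and a tool call to move; the robot and the scene stay as the last step left them, time stands still between calls to the robot, and variables do not carry over. Pictures are saved under pics/ and viewed, and the job is handed in when it is done.

Besides the shell and the picture viewer there is one more tool, called after "Emit:" as name(argument=value, ...), one argument or row to a line, values as JSON. play_rows: Moves the arm, as the interface text tells. Its arguments: {"type":"object","properties":{"deltas":{"type":"array"},"grip":{"type":"number"},"force":{"type":"number"}},"required":["deltas"]}

```bash
mkdir -p pics; ls; python3 - <<'E'
from cell import r
import cv2,numpy as np
print(r.get_obs()); print(r.tcp_to_grasp)
for n in ["scene","top","wrist"]:
    p=r.camera_params(n); print(n,p["mtx"].tolist(),np.round(p["world_from_camera"],4).tolist())
    cv2.imwrite(f"pics/{n}0.png",r.get_image(n))
E
```

```text
pics
{'t': 0.0, 'qpos': array([-1.34620753,  0.52201118, -0.03632357,  1.60001325,  0.02119586,
        1.02108558, -0.11281159]), 'joint_velocities': array([-7.43840195e-05, -4.56012232e-04,  5.54590677e-05,  4.53423320e-04,
       -1.18101577e-03, -2.26890212e-04,  4.26494239e-04]), 'tau': array([ 5.66239905e-04, -9.27106977e+01,  1.97969735e+00, -3.69940495e+01,
        1.78325531e-02,  8.03775445e-03, -4.62528618e-06]), 'ee_pos': array([0.181568  , 0.59789592, 0.40412555]), 'tcp_rot': array([ 2.52303176e+00,  1.87063806e+00, -1.35118144e-03]), 'force': array([0.06653977, 1.30926328, 0.1402871 ]), 'moment': array([0.0041512 , 0.02379625, 0.05688452]), 'width': 0.08563443917862465}
0.1547
scene [[619.9162223279623, 0.0, 311.0959542586083], [0.0, 619.9162223279623, 225.45078051544817], [0.0, 0.0, 1.0]] [[0.1027, 0.5324, -0.8402, 1.7821], [0.9947, -0.0605, 0.0833, -0.1032], [-0.0065, -0.8443, -0.5358, 0.9159], [0.0, 0.0, 0.0, 1.0]]
top [[446.47100005993065, 0.0, 310.9675948269201], [0.0, 446.47100005993065, 242.15761607646039], [0.0, 0.0, 1.0]] [[0.0084, -0.9916, 0.1289, 0.3533], [-0.9999, -0.0102, -0.0133, 0.0143], [0.0145, -0.1287, -0.9916, 1.0937], [0.0, 0.0, 0.0, 1.0]]
wrist [[371.64829954431775, 0.0, 317.40568964883386], [0.0, 371.64829954431775, 236.44458545513663], [0.0, 0.0, 1.0]] [[0.2915, 0.9199, 0.2625, 0.114], [0.9566, -0.28, -0.0811, 0.6171], [-0.0011, 0.2748, -0.9615, 0.3727], [0.0, 0.0, 0.0, 1.0]]
```

View pics/scene0.png

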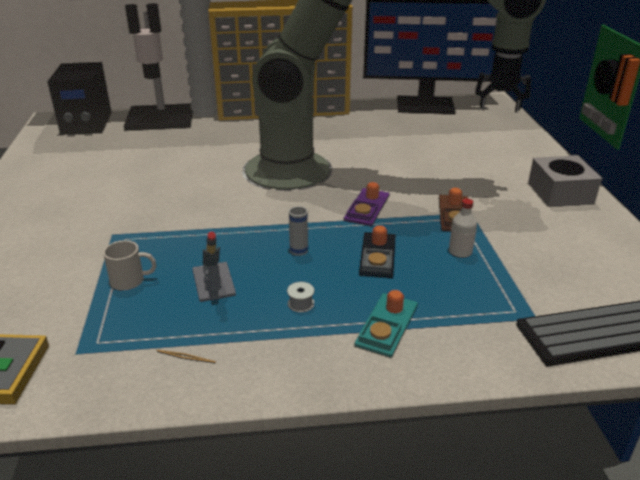

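View pics/top0.png

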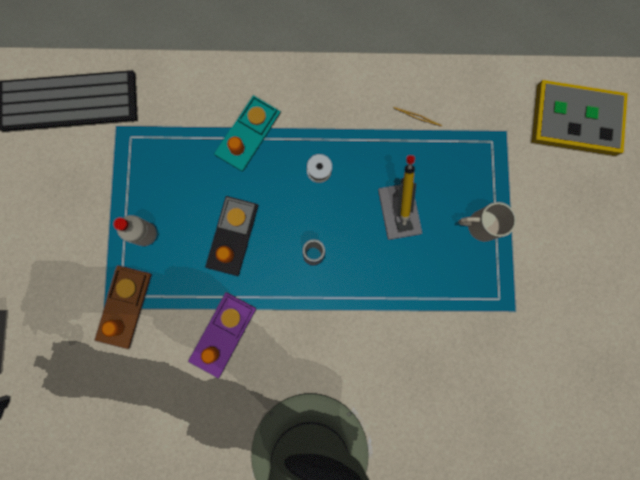

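View pics/wrist0.png

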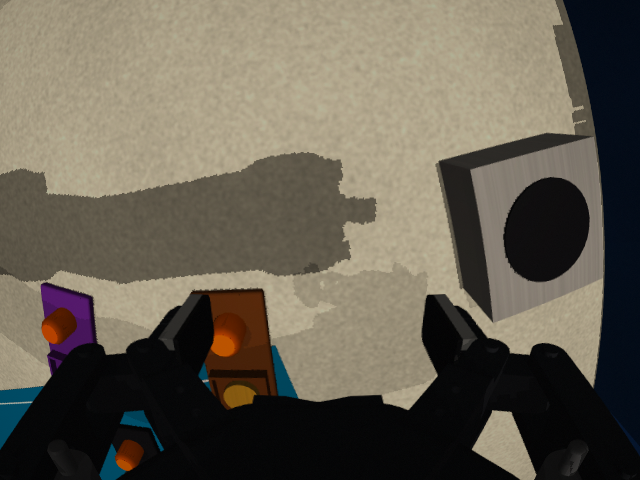

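The black foot's candidates, by colour in top and scene pixels:

| Foot | Top px | Scene px |
|---|---|---|
| Black | (232,235) | (378,252) |
| Purple | (222,335) | (367,204) |
| Brown | (123,305) | (452,208) |
| Turquoise | (248,132) | (388,322) |

I choose the black one. The sleeve is the open tube at top (314,251), scene (298,230). It could be confused with the mug at top (497,220), the spool at (319,167) and the cleaner at (137,230). The sucker is at top (407,190). I'll check these in crops.

```bash
python3 - <<'E'
import cv2,numpy as np
t=cv2.imread("pics/top0.png");s=cv2.imread("pics/scene0.png")
a=cv2.resize(t[140:290,190:440],None,fx=3.2,fy=3.2,interpolation=cv2.INTER_CUBIC)
cv2.imwrite("pics/top_crop.png",a)
b=cv2.resize(s[190:320,180:410],None,fx=3.4,fy=3.4,interpolation=cv2.INTER_CUBIC)
cv2.imwrite("pics/scene_crop.png",b)
E
```

```text
(no output)
```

View pics/top_crop.png

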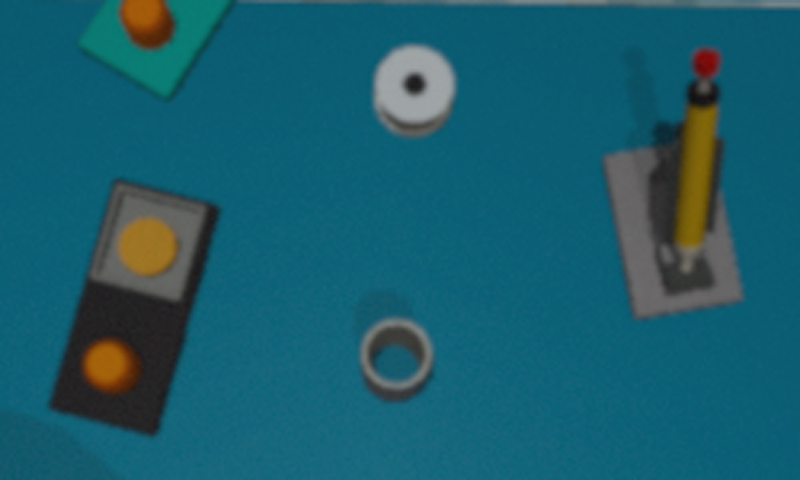

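View pics/scene_crop.png

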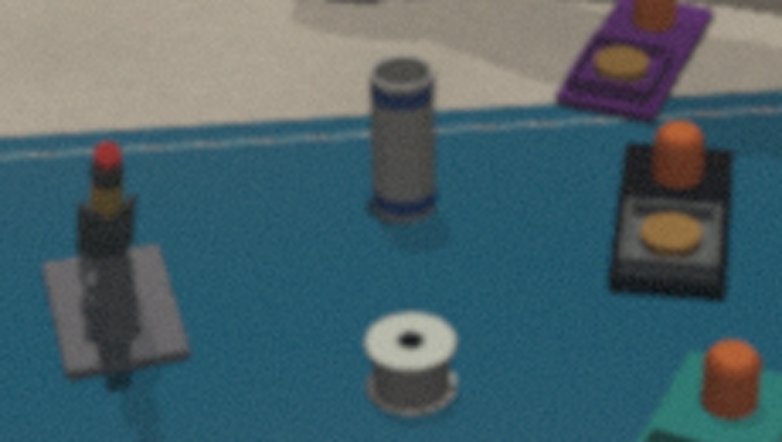

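The crops confirm the choice: black slab with a grey tray and an orange spigot at top (224,254), sleeve rim at (314,251), and the sucker with its red knob at (410,160), leaning away from the robot. Next I triangulate these from top and scene.

```bash
cat > h.py <<'E'
import cv2,numpy as np
def ray(p,uv,fish=False):
    K=p["mtx"];T=np.asarray(p["world_from_camera"])
    x=(uv[0]-K[0][2])/K[0][0];y=(uv[1]-K[1][2])/K[1][1]
    if fish:
        th=np.hypot(x,y);d=np.array([x/th*np.sin(th),y/th*np.sin(th),np.cos(th)])
    else: d=np.array([x,y,1.])
    d=T[:3,:3]@d
    return T[:3,3],d/np.linalg.norm(d)
def onz(o,d,z): return o+d*(z-o[2])/d[2]
def tri(rays):
    A=np.zeros((3,3));b=np.zeros(3)
    for o,d in rays:
        P=np.eye(3)-np.outer(d,d);A+=P;b+=P@o
    x=np.linalg.solve(A,b)
    return x,[np.linalg.norm((np.eye(3)-np.outer(d,d))@(x-o)) for o,d in rays]
def proj(p,X,fish=False):
    K=p["mtx"];T=np.linalg.inv(np.asarray(p["world_from_camera"]))
    c=T[:3,:3]@X+T[:3,3]
    if fish:
        r=np.hypot(c[0],c[1]);th=np.arctan2(r,c[2]);x,y=c[0]/r*th,c[1]/r*th
    else: x,y=c[0]/c[2],c[1]/c[2]
    return np.array([K[0][0]*x+K[0][2],K[1][1]*y+K[1][2]])
E
python3 - <<'E'
from cell import r
from h import *
t=cv2.imread("pics/top0.png");s=cv2.imread("pics/scene0.png")
pt=r.camera_params("top");ps=r.camera_params("scene")
def T(x,y): return ray(pt,(190+x/3.2-.3,140+y/3.2-.3))
def S(x,y): return ray(ps,(180+x/3.4-.3,190+y/3.4-.3))
for n,a,b in [("rim",T(397,354),S(402,73)),("knob",T(706,62),S(107,156)),("spigot_top",T(106,362),S(680,128))]:
    x,e=tri([a,b]);print(n,x.round(4),np.round(e,4))
for n,a,z in [("rim@.12",T(397,354),.12),("spig@.052",T(106,362),.052),("tip@.024",T(685,270),.024),("brass",T(148,246),.028),("spool",T(414,84),.04)]:
    print(n,onz(*a,z).round(4))
print("scene rim@.12",onz(*S(402,73),.12).round(4),"spig",onz(*S(680,130),.052).round(4))
for c in [(637,318),(742,297),(722,142),(605,157)]: print("restcorner",onz(*T(*c),.01).round(4))
for c in [(50,408),(155,434),(217,206),(118,181)]: print("footcorner",onz(*T(*c),.012).round(4))
E
```

```text
rim [ 0.462  -0.0051  0.1185] [0. 0.]
knob [ 0.6507 -0.2069  0.1839] [0.0005 0.0005]
spigot_top [0.4611 0.2055 0.055 ] [0.0003 0.0003]
rim@.12 [ 0.4618 -0.005   0.12  ]
spig@.052 [0.4614 0.2063 0.052 ]
tip@.024 [ 0.5391 -0.2257  0.024 ]
brass [0.5523 0.182  0.028 ]
spool [ 0.6775 -0.018   0.04  ]
scene rim@.12 [ 0.4644 -0.0053  0.12  ] spig [0.4593 0.2057 0.052 ]
restcorner [ 0.5037 -0.1912  0.01  ]
restcorner [ 0.5209 -0.2725  0.01  ]
restcorner [ 0.6432 -0.2597  0.01  ]
restcorner [ 0.63  -0.168  0.01 ]
footcorner [0.4302 0.2547 0.012 ]
footcorner [0.4113 0.175  0.012 ]
footcorner [0.5872 0.1324 0.012 ]
footcorner [0.606  0.2092 0.012 ]
```

Emit:
play_rows(
  deltas=[
    [[0,0,0,-8.45],[0,0,0,-8.45],[-0.04,0.028,0,0],[-0.04,0.028,0,0],[-0.04,0.028,0,0],[-0.04,0.028,0,0],[-0.04,0.028,0,0],[-0.04,0.028,0,0],[-0.04,0.028,0,0],[-0.04,0.02,0,0]],
  ],
)

```text
t: 1.15
ee_pos: [0.3989, 0.276, 0.4047]
tcp_rot: [2.222, 2.221, 0.0]
force: [0.5, 1.0, 0.1]
width: 0.0856
```

Emit:
play_rows(
  deltas=[
    [[-0.035,0,0,0],[-0.035,0,0,0],[0,0,0,0],[0,0,0,0]],
  ],
)

```text
t: 1.55
ee_pos: [0.3977, 0.2076, 0.4049]
tcp_rot: [2.223, 2.22, 0.001]
force: [-0.8, 0.9, 0.1]
width: 0.0853
```

```bash
python3 - <<'E'
from cell import r
import cv2,pickle
p=r.camera_params("wrist");im=r.get_image("wrist");pickle.dump(p,open("pA.pkl","wb"));cv2.imwrite("pics/wA.png",im)
o=r.get_obs();print(o["ee_pos"],o["tcp_rot"],o["t"])
E
```

```text
[0.39767683 0.20841376 0.40479339] [-2.22115309e+00 -2.22156543e+00 -6.02636937e-04] 1.6
```

View pics/wA.png

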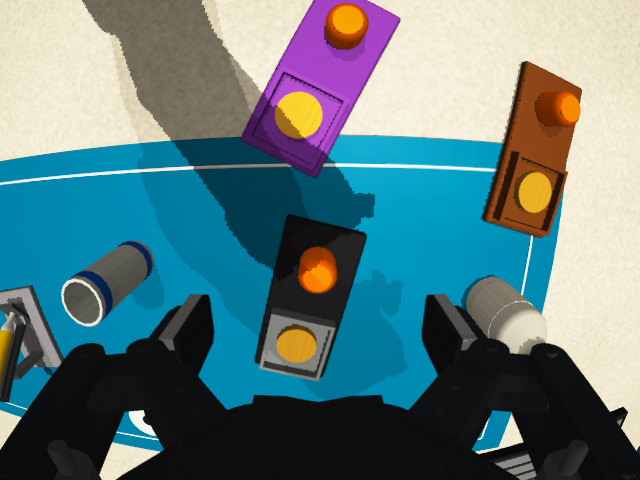

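The wrist view shows the black foot in the centre with its spigot at (318,270), flat top near (318,277). The sleeve rim is at about (83,303).

```bash
python3 - <<'E'
from h import *
im=cv2.imread("pics/wA.png")
a=cv2.resize(im[225:305,275:365],None,fx=5,fy=5,interpolation=cv2.INTER_CUBIC)
b=cv2.resize(im[235:335,50:160],None,fx=5,fy=5,interpolation=cv2.INTER_CUBIC)
h=max(a.shape[0],b.shape[0])
f=lambda q: cv2.copyMakeBorder(q,0,h-q.shape[0],0,0,cv2.BORDER_CONSTANT)
o=np.hstack([f(a),f(b)]);print(o.shape);o=cv2.resize(o,None,fx=.8,fy=.8);cv2.imwrite("pics/wA_crop.png",o)
E
```

```text
(500, 1000, 3)
```

View pics/wA_crop.png

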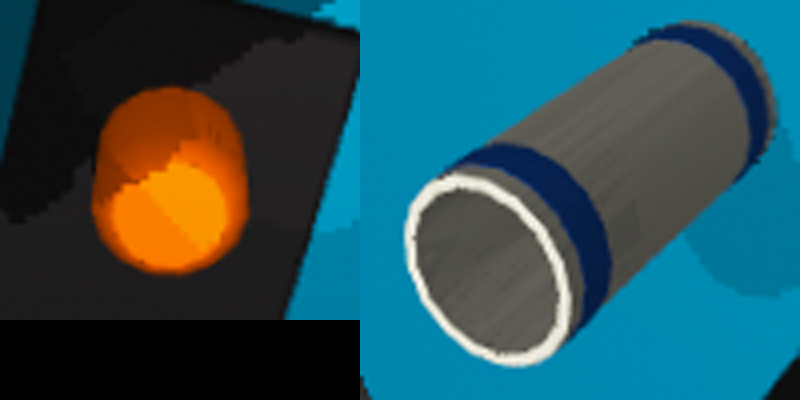

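```bash
python3 - <<'E'
from h import *; import pickle
from cell import r
p=pickle.load(open("pA.pkl","rb"))
pt=r.camera_params("top");ps=r.camera_params("scene")
a=ray(p,(316.9,277.9),True);print("spig wrist@.052",onz(*a,.052))
b=ray(p,(81.6,302.1),True);print("rim wrist@.12",onz(*b,.12))
T=lambda x,y: ray(pt,(190+x/3.2-.3,140+y/3.2-.3))
S=lambda x,y: ray(ps,(180+x/3.4-.3,190+y/3.4-.3))
print(tri([a,T(106,362),S(680,129)]));print(tri([b,T(397,354),S(402,73)]))
print(tri([a,T(106,362)]));print(tri([b,T(397,354)]))
# base outline of the spigot silhouette
for X in [(.4610,.2050,.052),(.4610,.2050,.012)]: print(proj(p,np.array(X),True))
E
```

```text
spig wrist@.052 [0.45932802 0.20604344 0.052     ]
rim wrist@.12 [ 0.45964506 -0.00229092  0.12      ]
(array([0.46005678, 0.20589583, 0.05301259]), [np.float64(0.0010694670499830055), np.float64(0.0012414543691037243), np.float64(0.00047871318955517876)])
(array([ 0.46146565, -0.00489977,  0.11768715]), [np.float64(0.0006731235154230973), np.float64(0.000644651934334724), np.float64(0.0004817852087431197)])
(array([0.46151956, 0.2065639 , 0.0475797 ]), [np.float64(0.0006320068870359879), np.float64(0.0006320068870359057)])
(array([ 0.46193864, -0.00526248,  0.11623612]), [np.float64(0.00034905246080846184), np.float64(0.00034905246080841934)])
[315.78808436 279.55313655]
[315.92753689 264.7198868 ]
```

Emit:
play_rows(
  deltas=[
    [[-0.043,0,0,0],[-0.043,0,0,0],[-0.043,0,0,0],[-0.043,0,0,0],[-0.041,0,0,0],[0,0,0,0],[0,0,0,0]],
  ],
)

```text
t: 2.3
ee_pos: [0.398, -0.0046, 0.4047]
tcp_rot: [2.222, 2.221, 0.0]
force: [0.5, 0.2, 0.9]
width: 0.0856
```

```bash
cat > look.py <<'E'
from cell import r
import cv2,pickle,sys
p=r.camera_params("wrist");im=r.get_image("wrist");n=sys.argv[1];pickle.dump(p,open(f"p{n}.pkl","wb"));cv2.imwrite(f"pics/w{n}.png",im)
o=r.get_obs();print(o["ee_pos"],o["tcp_rot"],o["t"],o["force"],o["width"])
E
python3 look.py B
```

```text
[ 0.39803682 -0.00392194  0.40466002] [-2.21992992e+00 -2.22277237e+00 -2.28121528e-04] 2.35 [-0.04084112 -0.27154393 -0.15951572] 0.08512947808304087
```

View pics/wB.png

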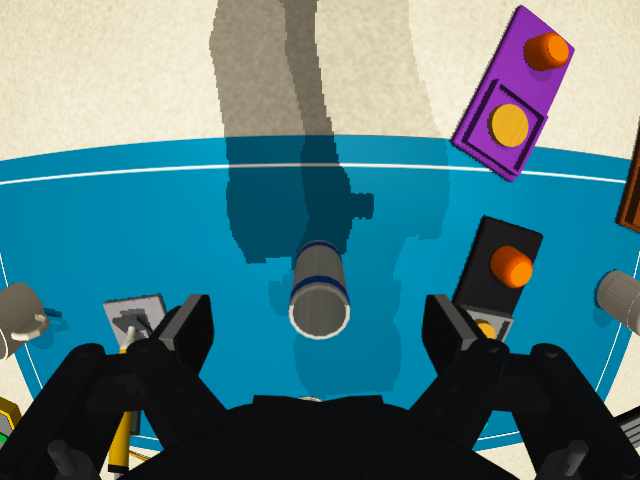

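The sleeve rim is at about (319,308) between the fingers, and the black foot's spigot top is at about (519,274).

```bash
python3 - <<'E'
from h import *; import pickle
im=cv2.imread("pics/wB.png");p=pickle.load(open("pB.pkl","rb"));pA=pickle.load(open("pA.pkl","rb"))
c=im[270:350,280:360]
m=((c.min(2)>190)).astype(np.uint8)
ys,xs=np.nonzero(m);print(len(xs),xs.min()+280,xs.max()+280,ys.min()+270,ys.max()+270)
pts=np.array([xs+280,ys+270],np.float32).T
print(cv2.fitEllipse(pts))
a=cv2.resize(im[230:350,270:370],None,fx=4,fy=4,interpolation=cv2.INTER_CUBIC)
b=cv2.resize(im[230:300,470:550],None,fx=5,fy=5,interpolation=cv2.INTER_CUBIC)
b=cv2.copyMakeBorder(b,0,480-350,0,0,cv2.BORDER_CONSTANT)
cv2.imwrite("pics/wB_crop.png",np.hstack([a,b]))
E
```

```text
169 290 348 306 338
((319.0617980957031, 312.2107238769531), (50.190582275390625, 57.34047317504883), 87.62748718261719)
```

View pics/wB_crop.png

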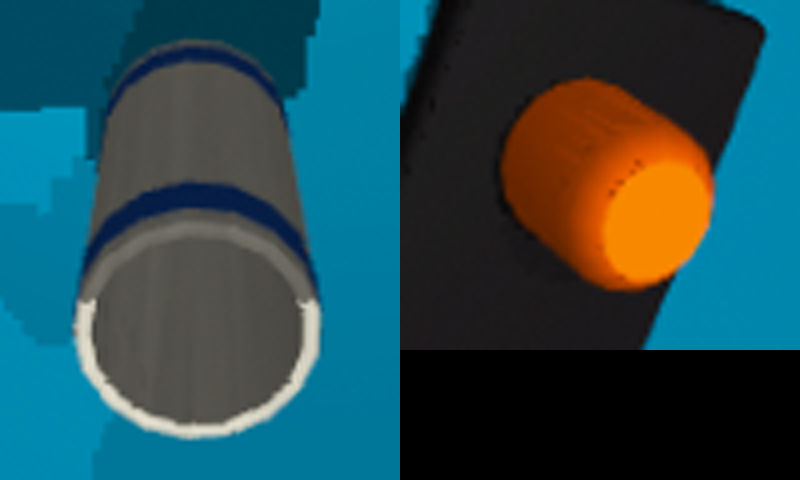

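```bash
python3 - <<'E'
from h import *; import pickle
p=pickle.load(open("pB.pkl","rb"));pA=pickle.load(open("pA.pkl","rb"))
b=ray(p,(319.,312.),True);print("rim@.12",onz(*b,.12), tri([b,ray(pA,(81.6,302.1),True)]))
s=ray(p,(521.3,274),True);print("spig@.052",onz(*s,.052),tri([s,ray(pA,(316.9,277.9),True)]))
E
```

```text
rim@.12 [ 0.45982835 -0.0045342   0.12      ] (array([ 0.46113153, -0.00452224,  0.11733188]), [np.float64(8.123508969630388e-05), np.float64(8.12350896963496e-05)])
spig@.052 [0.46011987 0.20615269 0.052     ] (array([0.4597116 , 0.20604229, 0.05202964]), [np.float64(0.00036603857171187923), np.float64(0.00036603857171182757)])
```

Emit:
play_rows(
  deltas=[
    [[0,0.031,0,0],[0,0.031,0,0],[0,0,0.04,0],[0,0,0.04,0],[0,0,0.04,0],[0,0,0.037,0],[0,0,0,0]],
  ],
)

```text
t: 3.05
ee_pos: [0.4587, -0.0033, 0.2442]
tcp_rot: [-2.215, -2.221, 0.008]
force: [-0.3, -0.3, 0.9]
width: 0.0854
```

Emit:
play_rows(
  deltas=[
    [[0,0,0,0],[0,0,0,0],[0,0,0,0],[0,0,0,0],[0,0,0,0],[0,0,0,0],[0,0,0,0],[0,0,0,0]],
  ],
  grip=1,
  force=40,
)

```text
t: 3.85
ee_pos: [0.4604, -0.0046, 0.2496]
tcp_rot: [2.22, 2.221, 0.005]
force: [-1.5, 1.8, 11.4]
width: 0.0473
```

Emit:
play_rows(
  deltas=[
    [[0,0,-0.02,0],[0,0,-0.04,0],[0,0,-0.04,0],[0,0,0,0],[0,0,0,0]],
  ],
)

```text
t: 4.35
ee_pos: [0.4597, -0.0048, 0.3495]
tcp_rot: [2.22, 2.22, 0.005]
force: [-0.6, -1.5, -2.2]
width: 0.0475
```

```bash
python3 look.py C; python3 - <<'E'
from cell import r
import cv2
im=r.get_image("scene");cv2.imwrite("pics/sC.png",cv2.resize(im[150:330,180:480],None,fx=2.6,fy=2.6,interpolation=cv2.INTER_CUBIC))
E
```

```text
[ 0.45951557 -0.00478957  0.34840601] [2.22043653e+00 2.22132779e+00 2.17232745e-03] 4.4 [ 0.16434161  0.05438548 -1.78633134] 0.04736835674493708
```

View pics/wC.png

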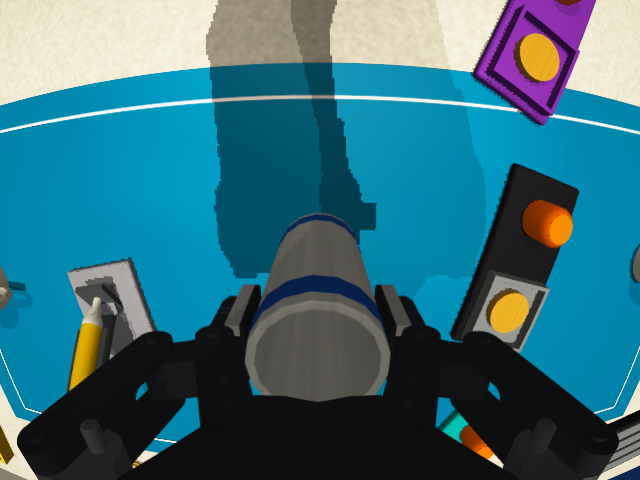

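View pics/sC.png

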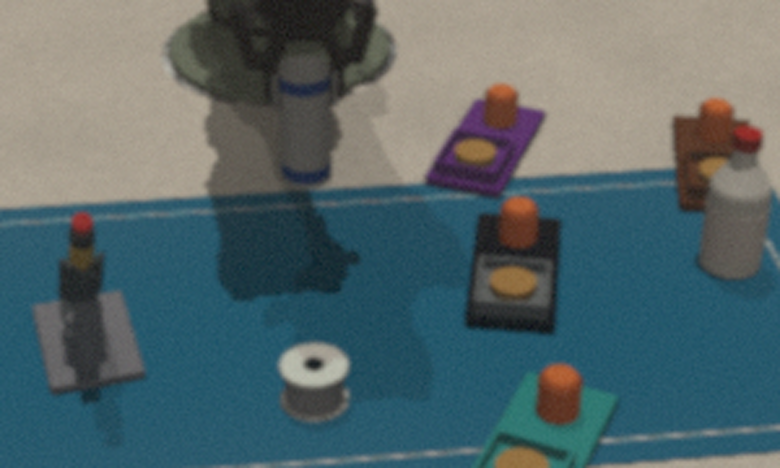

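The sleeve is held and clear of the bench, its rim about (318,345) between the pads and its lower end near (320,235). I'll check its tilt and offset in the gripper.

```bash
python3 - <<'E'
from h import *; import pickle
im=cv2.imread("pics/wC.png");p=pickle.load(open("pC.pkl","rb"))
cx,cy=.4597,-.0046
# sleeve: lifted by ~.100 -> bottom .100, top .220
for zb in (.098,.102):
  for (ox,oy) in ((0,0),(.003,0),(0,.003)):
    out=[]
    for z in (zb,zb+.12):
      th=np.linspace(0,2*np.pi,73);q=np.array([proj(p,np.array([cx+ox+.024*np.cos(t),cy+oy+.024*np.sin(t),z]),True) for t in th])
      out.append((q.min(0).round(1),q.max(0).round(1)))
    print(zb,ox,oy,out)
cv2.imwrite("pics/wC_crop.png",cv2.resize(im[200:410,230:410],None,fx=2.8,fy=2.8,interpolation=cv2.INTER_CUBIC))
E
```

```text
0.098 0 0 [(array([280.7, 209.1]), array([357.7, 282.5])), (array([247.3, 293.6]), array([394.9, 413.5]))]
0.098 0.003 0 [(array([280.8, 213.9]), array([357.6, 286.8])), (array([248.2, 302.7]), array([394.1, 419.3]))]
0.098 0 0.003 [(array([285.5, 209.1]), array([362.5, 282.5])), (array([256.4, 293.6]), array([403.9, 413.4]))]
0.102 0 0 [(array([280.1, 210.5]), array([358.4, 285. ])), (array([245.3, 299.5]), array([397.2, 421.1]))]
0.102 0.003 0 [(array([280.2, 215.4]), array([358.2, 289.3])), (array([246.2, 308.8]), array([396.3, 426.9]))]
0.102 0 0.003 [(array([284.9, 210.5]), array([363.2, 285. ])), (array([254.7, 299.5]), array([406.4, 421. ]))]
```

View pics/wC_crop.png

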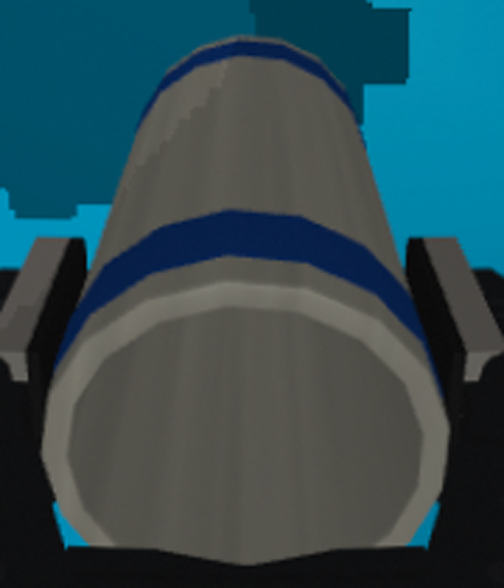

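Emit:
play_rows(
  deltas=[
    [[0.015,0,0,0],[0.035,-0.001,0,0],[0.04,0,0,0],[0.04,0,0,0],[0.04,0,0,0],[0.031,0,0,0],[0.01,0,0,0],[0,0,0,0],[0,0,0,0]],
  ],
)

```text
t: 5.35
ee_pos: [0.4587, 0.2049, 0.3472]
tcp_rot: [2.222, 2.221, -0.002]
force: [-0.6, -0.6, -1.1]
width: 0.0475
```

```bash
python3 look.py D; python3 - <<'E'
from cell import r
import cv2,numpy as np
im=r.get_image("scene");a=cv2.resize(im[150:300,310:450],None,fx=2.8,fy=2.8,interpolation=cv2.INTER_CUBIC)
im=r.get_image("top");b=cv2.resize(im[170:320,170:310],None,fx=2.8,fy=2.8,interpolation=cv2.INTER_CUBIC)
cv2.imwrite("pics/D.png",np.hstack([a,b]))
E
```

```text
[0.45874437 0.20464559 0.34734348] [ 2.22292415e+00  2.21968240e+00 -1.91944561e-03] 5.4 [-0.68099603 -0.15681819 -0.77247617] 0.04705834423201856
```

View pics/D.png

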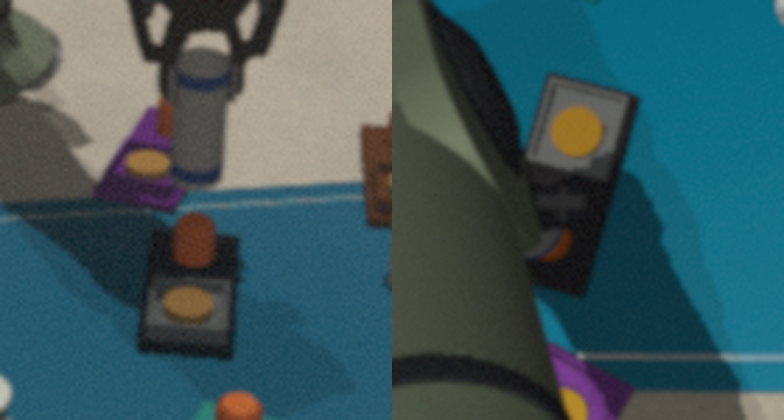

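View pics/wD.png

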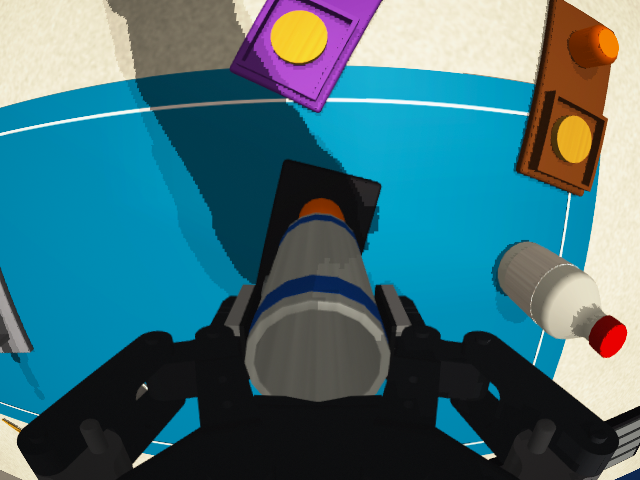

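```bash
python3 - <<'E'
from h import *; import pickle
im=cv2.imread("pics/wD.png");p=pickle.load(open("pD.pkl","rb"))
hsv=cv2.cvtColor(im,cv2.COLOR_BGR2HSV)
m=cv2.inRange(hsv,(3,150,60),(18,255,255));m[:, :280]=0;m[:,370:]=0;m[:180]=0;m[240:]=0
ys,xs=np.nonzero(m);print(xs.min(),xs.max(),ys.min(),ys.max())
for row in (200,205,210,215,218): 
    q=np.nonzero(m[row])[0];print(row,q.min(),q.max()) if len(q) else 0
def circ(cx,cy,R,z):
    th=np.linspace(0,2*np.pi,181);return np.array([proj(p,np.array([cx+R*np.cos(t),cy+R*np.sin(t),z]),True) for t in th])
for c in [(.460,.206),(.460,.204)]:
    for z in (.012,.03,.045):
        q=circ(*c,.019,z);print(c,z,q.min(0).round(1),q.max(0).round(1))
for zb in (.096,.099):
    q=circ(.4605,.2045,.024,zb);print("sleeve",zb,q.min(0).round(1),q.max(0).round(1))
cv2.imwrite("pics/wD_crop.png",cv2.resize(im[185:285,260:390],None,fx=6,fy=6,interpolation=cv2.INTER_CUBIC))
E
```

```text
299 344 198 220
200 311 331
205 304 337
210 301 340
215 299 343
218 339 344
(0.46, 0.206) 0.012 [297.8 197.5] [343.  241.5]
(0.46, 0.206) 0.03 [296.6 201.5] [344.5 247.9]
(0.46, 0.206) 0.045 [295.6 205.2] [345.9 253.8]
(0.46, 0.204) 0.012 [295.4 197.5] [340.6 241.5]
(0.46, 0.204) 0.03 [294.1 201.5] [342.  247.9]
(0.46, 0.204) 0.045 [292.9 205.2] [343.3 253.8]
sleeve 0.096 [280.5 214. ] [357.4 287.1]
sleeve 0.099 [280.  215.1] [357.9 289. ]
```

View pics/wD_crop.png

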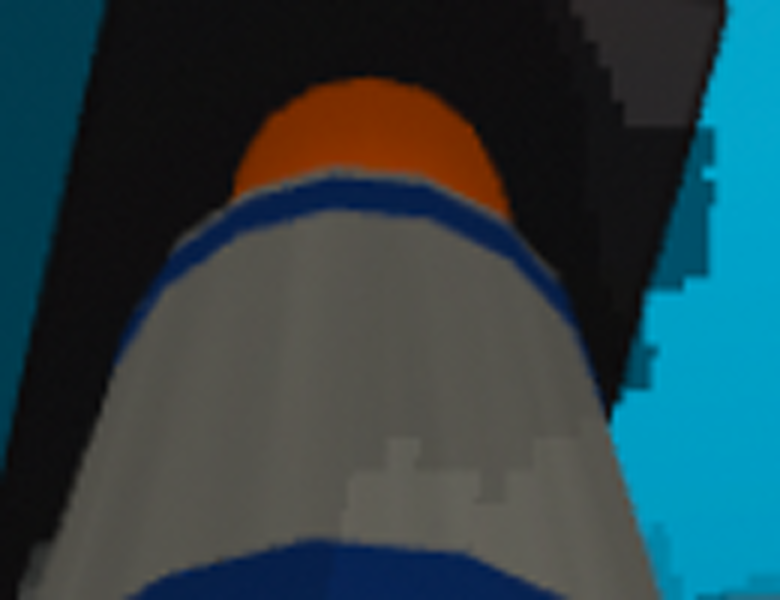

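Emit:
play_rows(
  deltas=[
    [[0.0017,0,0.01,0],[0,0,0.02,0],[0,0,0.01,0],[0,0,0.005,0],[0,0,0.005,0],[0,0,0.005,0],[0,0,0,0]],
  ],
)

```text
t: 6.2
ee_pos: [0.4586, 0.2077, 0.2924]
tcp_rot: [-2.221, -2.221, 0.001]
force: [0.4, 0.1, -0.6]
width: 0.0472
```

Emit:
play_rows(
  deltas=[
    [[0,0,0.005,0],[0,0,0.005,0],[0,0,0.005,0],[0,0,0.005,0],[0,0,0,0]],
  ],
)

```text
t: 6.7
ee_pos: [0.4585, 0.2077, 0.272]
tcp_rot: [-2.221, -2.222, 0.001]
force: [1.2, 0.7, -1.3]
width: 0.0472
```

Emit:
play_rows(
  deltas=[
    [[0,0,0.004,0],[0,0,0.003,0],[0,0,0.002,0],[0,0,0,0]],
  ],
)

```text
t: 7.1
ee_pos: [0.4586, 0.2077, 0.2634]
tcp_rot: [-2.221, -2.222, 0.001]
force: [-0.0, -0.1, -0.5]
width: 0.047
```

Emit:
play_rows(
  deltas=[
    [[0,0,0.002,0],[0,0,0.002,0],[0,0,0,0]],
  ],
)

```text
t: 7.4
ee_pos: [0.4591, 0.2083, 0.261]
tcp_rot: [2.221, 2.222, 0.004]
force: [-5.0, -0.5, 26.3]
width: 0.0474
```

Emit:
play_rows(
  deltas=[
    [[0,0,-0.001,0],[0,0,0,0],[0,0,0,0],[0,0,0,0],[0,0,0,0]],
  ],
  grip=-1,
)

```text
t: 7.9
ee_pos: [0.4587, 0.2077, 0.2606]
tcp_rot: [2.221, 2.222, -0.0]
force: [-0.3, -0.0, 1.3]
width: 0.0852
```

Emit:
play_rows(
  deltas=[
    [[0,0,-0.03,0],[0,0,-0.04,0],[0,0,-0.04,0],[0,0,-0.03,0],[0,-0.03,0,0],[0,-0.03,0,0],[0,0,0,0],[0,0,0,0]],
  ],
)

```text
t: 8.7
ee_pos: [0.3986, 0.2079, 0.401]
tcp_rot: [2.221, 2.222, 0.001]
force: [-0.2, -0.2, 0.6]
width: 0.0855
```

```bash
python3 look.py E; python3 - <<'E'
from cell import r
import cv2,numpy as np
im=r.get_image("scene");a=cv2.resize(im[150:300,310:450],None,fx=2.8,fy=2.8,interpolation=cv2.INTER_CUBIC)
w=cv2.imread("pics/wE.png");b=cv2.resize(w[200:350,250:390],None,fx=2.8,fy=2.8,interpolation=cv2.INTER_CUBIC)
cv2.imwrite("pics/E.png",np.hstack([a,b]))
E
```

```text
[0.39901079 0.207816   0.40084763] [2.22117620e+00 2.22145977e+00 8.42283247e-04] 8.75 [ 0.32269341  0.76120697 -0.62502192] 0.0854453852640656
```

View pics/E.png

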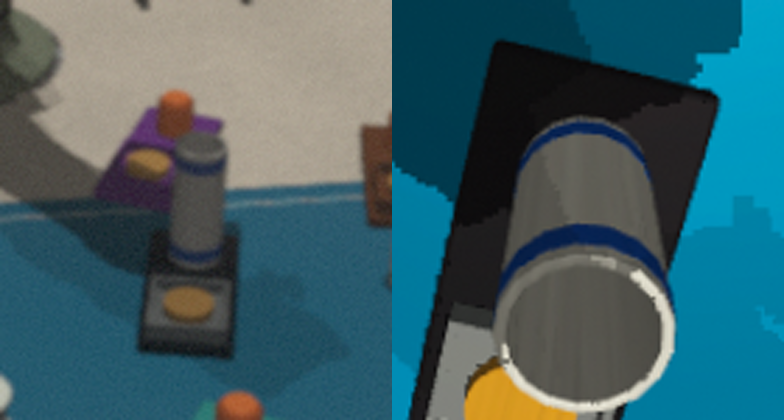

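The sleeve stands upright with its lower band flush on the slab in both views, rim at wrist px (318.6,317.5). Now to the sucker.

Emit:
play_rows(
  deltas=[
    [[-0.03,0.013,0,0],[-0.043,0.013,0,0],[-0.045,0.013,0,0],[-0.045,0.013,0,0],[-0.045,0.013,0,0],[-0.045,0.013,0,0],[-0.045,0.013,0,0],[-0.045,0.013,0,0],[-0.045,0.013,0,0],[-0.035,0.013,0,0]],
  ],
)

```text
t: 9.8
ee_pos: [0.529, -0.2188, 0.4003]
tcp_rot: [2.223, 2.219, -0.001]
force: [-0.2, 1.5, 0.1]
width: 0.0852
```

Emit:
play_rows(
  deltas=[
    [[0,0,0,-4.8],[0,0,0,-4.8],[0,0,0,0],[0,0,0,0]],
  ],
)

```text
t: 10.2
ee_pos: [0.5288, -0.2156, 0.4004]
tcp_rot: [-2.031, -2.397, 0.0]
force: [-0.5, 0.0, -0.2]
width: 0.0853
```

```bash
python3 look.py F;python3 - <<'E'
from h import *; import pickle
p=pickle.load(open("pE.pkl","rb"))
print("rim@.132",onz(*ray(p,(318.4,317.3),True),.132))
E
```

```text
[ 0.5288287  -0.21537861  0.40053726] [-2.03051787e+00 -2.39706795e+00  3.09093950e-04] 10.25 [-0.33123441  0.70821487 -0.43072237] 0.08568085702067614
rim@.132 [0.4565981  0.20756196 0.132     ]
```

View pics/wF.png

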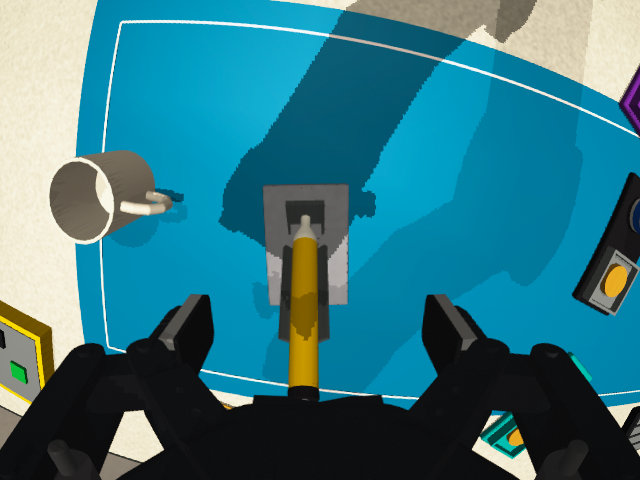

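Emit:
play_rows(
  deltas=[
    [[0,0.03,0,0],[0,0.03,0,0],[0,0,0,0],[0,0,0,0]],
  ],
)

```text
t: 10.65
ee_pos: [0.588, -0.2049, 0.4003]
tcp_rot: [-2.028, -2.399, 0.001]
force: [0.7, -0.1, 0.1]
width: 0.0853
```

```bash
python3 look.py G;python3 - <<'E'
import cv2,numpy as np
f=cv2.imread("pics/wF.png")[195:410,250:360];g=cv2.imread("pics/wG.png")[120:420,240:370]
a=cv2.resize(f,None,fx=2.6,fy=2.6,interpolation=cv2.INTER_CUBIC);b=cv2.resize(g,None,fx=1.9,fy=1.9,interpolation=cv2.INTER_CUBIC)
H=max(a.shape[0],b.shape[0]);k=lambda q:cv2.copyMakeBorder(q,0,H-q.shape[0],0,0,cv2.BORDER_CONSTANT)
o=np.hstack([k(a),k(b)]);print(a.shape,b.shape);cv2.imwrite("pics/FG.png",o)
E
```

```text
[ 0.58750656 -0.20531857  0.40047052] [-2.02873449e+00 -2.39819413e+00  1.04565802e-03] 10.7 [-0.50711249 -0.28848623  0.31145772] 0.08505245757484622
(559, 286, 3) (570, 247, 3)
```

View pics/FG.png

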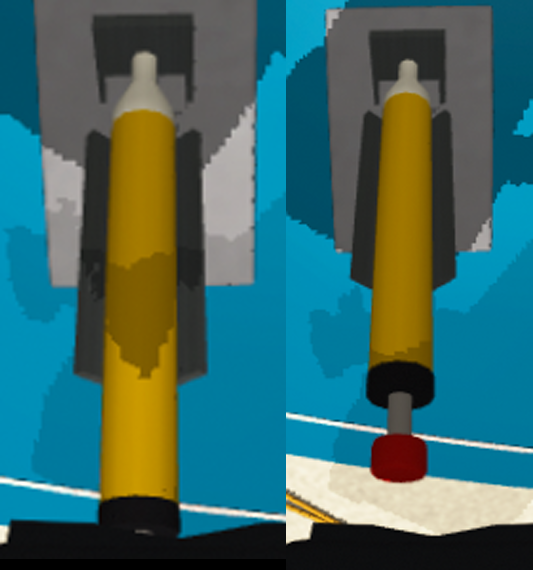

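```bash
python3 - <<'E'
from h import *; import pickle
F=pickle.load(open("pF.pkl","rb"));G=pickle.load(open("pG.pkl","rb"))
t,e=tri([ray(F,(305.4,214.7),True),ray(G,(303.4,152.3),True)])
k,e2=tri([ray(F,(303.5,386.4),True),ray(G,(300.5,311.3),True)])
print(t,e[0],k,e2[0]);d=k-t;L=np.linalg.norm(d);print(L,np.degrees(np.arccos(d[2]/L)),np.degrees(np.arctan2(d[1],d[0])))
# knob centre in G (top of knob)
print(onz(*ray(G,(240+113/1.9-.3,120+458/1.9-.3),True),.183))
u=np.array([np.sin(np.radians(35))*np.cos(np.radians(9.6)),np.sin(np.radians(35))*np.sin(np.radians(9.6)),np.cos(np.radians(35))])
for s in (.15,.155): print("axis at",s,t+s*u)
E
```

```text
[ 0.53810654 -0.22710525  0.01927075] 0.000395188264052719 [ 0.62555415 -0.21031382  0.16310254] 5.700097331297669e-05
0.16916447827711792 31.761327469134113 10.869465278794824
[ 0.64893724 -0.20680903  0.183     ]
axis at 0.15 [ 0.62293815 -0.21275706  0.14214356]
axis at 0.155 [ 0.62576587 -0.21227879  0.14623932]
```

Sucker axis: tip at about (0.539,-0.226,0.02) and knob at about (0.650,-0.207,0.183), leaning along a 10° heading with the jaws square to it. The grasp goes at 154 mm.

Emit:
play_rows(
  deltas=[
    [[-0.006,0.018,0,0],[-0.006,0.0186,0,0],[0,0,0.03,0],[0,0,0.03,0],[0,0,0.025,0],[0,0,0.013,0],[0,0,0,0],[0,0,0,0]],
  ],
)

```text
t: 11.5
ee_pos: [0.626, -0.2113, 0.3039]
tcp_rot: [2.028, 2.398, 0.0]
force: [-0.5, -0.1, 0.9]
width: 0.085
```

```bash
python3 look.py H;python3 - <<'E'
import cv2
from cell import r
cv2.imwrite("pics/sH.png",cv2.resize(r.get_image("scene")[150:310,120:320],None,fx=4,fy=3.7,interpolation=cv2.INTER_CUBIC))
E
```

```text
[ 0.62615243 -0.21125445  0.30418771] [2.02705212e+00 2.39796924e+00 9.68271114e-04] 11.55 [ 0.91857399 -0.30681644  0.98822171] 0.08570433453358416
```

View pics/wH.png

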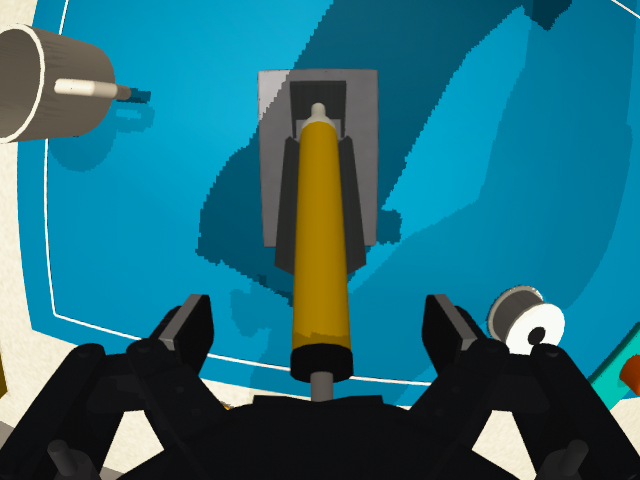

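View pics/sH.png

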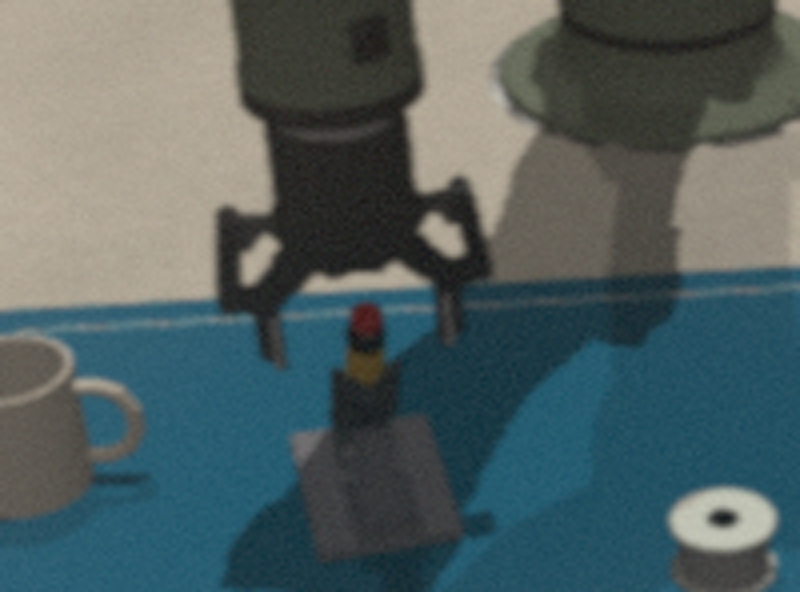

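Emit:
play_rows(
  deltas=[
    [[0,0,0,0],[0,0,0,0],[0,0,0,0],[0,0,0,0],[0,0,0,0],[0,0,0,0],[0,0,0,0],[0,0,0,0],[0,0,0,0],[0,0,0,0]],
  ],
  grip=1,
  force=25,
)

```text
t: 12.6
ee_pos: [0.626, -0.2108, 0.3028]
tcp_rot: [-2.027, -2.4, -0.0]
force: [-1.3, 3.8, 5.3]
width: 0.0212
```

```bash
python3 look.py I
```

```text
[ 0.62600141 -0.21081381  0.30277816] [-2.02744203e+00 -2.39974198e+00 -2.59983085e-04] 12.65 [-1.63687098  2.8909857   5.00117241] 0.021417577778719707
```

View pics/wI.png

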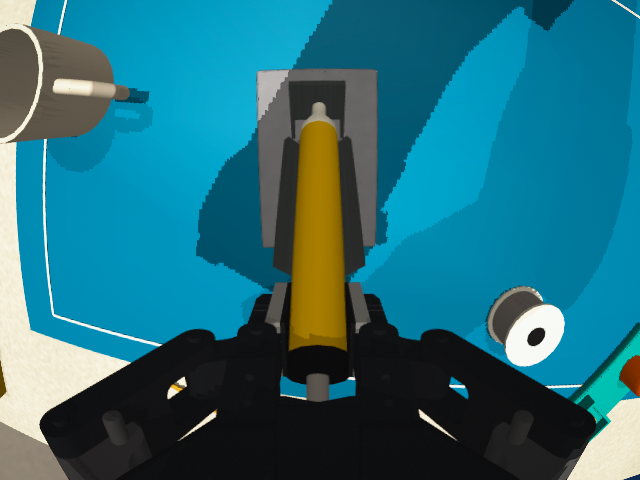

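Emit:
play_rows(
  deltas=[
    [[0,0,-0.01,0],[0,0,-0.02,0],[0,0,-0.03,0],[0,0,-0.03,0],[0,0,-0.03,0],[0,0,-0.03,0],[0,0,-0.02,0],[0,0,0,0],[0,0,0,0]],
  ],
)

```text
t: 13.55
ee_pos: [0.6258, -0.2111, 0.4729]
tcp_rot: [2.028, 2.399, -0.0]
force: [-0.7, -0.1, -1.6]
width: 0.0212
```

```bash
python3 look.py J;python3 - <<'E'
import cv2
from cell import r
cv2.imwrite("pics/sJ.png",cv2.resize(r.get_image("scene")[80:310,120:420],None,fx=2.6,fy=2.6,interpolation=cv2.INTER_CUBIC))
E
```

```text
[ 0.62573122 -0.21104432  0.47222322] [-2.02752398e+00 -2.39910354e+00  8.38596224e-04] 13.6 [-0.28748105  1.34533575 -0.92685171] 0.021181279279605454
```

View pics/wJ.png

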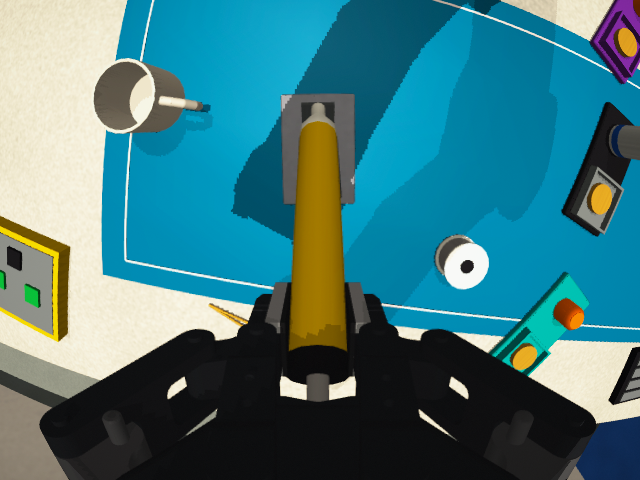

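View pics/sJ.png

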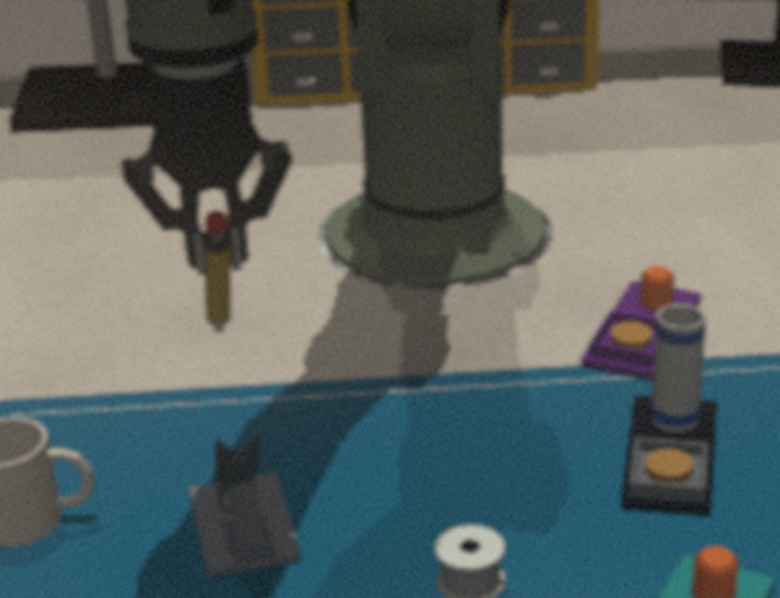

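The sucker is held still at its 35° lean: tip at wrist px (318,104), scene px (204,206). The rest is empty and the sleeve stands on the foot. I'll find where the tip lies relative to the TCP, then swing the sucker upright by its tip against the bore's inner wall, using the slim nozzle.

```bash
python3 - <<'E'
from h import *; import pickle
from cell import r
im=cv2.imread("pics/wJ.png");p=pickle.load(open("pJ.pkl","rb"));ps=r.camera_params("scene")
cv2.imwrite("pics/wJ_crop.png",cv2.resize(im[90:190,270:370],None,fx=5,fy=5,interpolation=cv2.INTER_CUBIC))
print(tri([ray(p,(317.6,103.),True),ray(ps,(120+218/2.6,80+327/2.6))]))
print(onz(*ray(p,(317.6,103.),True),.1935))
print(proj(p,np.array([.5385,-.2262,.1935]),True))
E
```

```text
(array([ 0.53641233, -0.22704863,  0.19275383]), [np.float64(6.142680890146726e-05), np.float64(6.142680890143324e-05)])
[ 0.53647753 -0.22710015  0.1935    ]
[318.44317037 106.19534827]
```

View pics/wJ_crop.png

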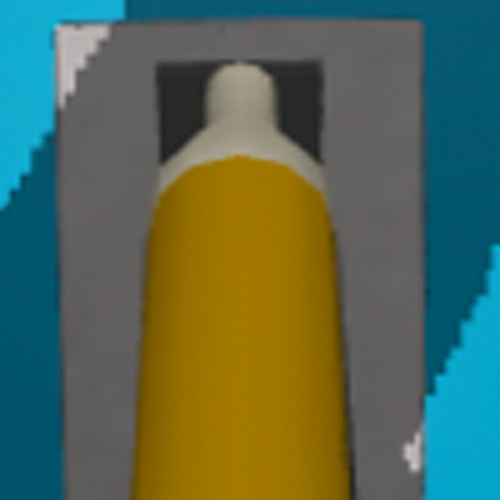

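Emit:
play_rows(
  deltas=[
    [[0.02,0,0,0],[0.04,0,0,0],[0.045,0,0,0],[0.045,0,0,0],[0.045,-0.005,0,0],[0.045,0,0,0],[0.045,0,0,0],[0.045,0,0,0],[0.045,0,0,0],[0.03,0,0,0]],
  ],
)

```text
t: 14.65
ee_pos: [0.552, 0.1913, 0.472]
tcp_rot: [-2.023, -2.402, 0.001]
force: [1.1, -0.3, -1.1]
width: 0.021
```

Emit:
play_rows(
  deltas=[
    [[0.02,0,0,0],[0.016,0,0,0],[0,0,0,0],[0,0,0,0]],
  ],
)

```text
t: 15.05
ee_pos: [0.5474, 0.2226, 0.4724]
tcp_rot: [2.028, 2.399, -0.001]
force: [0.1, 0.3, -0.4]
width: 0.0218
```

```bash
python3 look.py K;python3 - <<'E'
import cv2
from cell import r
cv2.imwrite("pics/sK.png",cv2.resize(r.get_image("scene")[100:280,270:500],None,fx=3.3,fy=3.3,interpolation=cv2.INTER_CUBIC))
E
```

```text
[0.54760396 0.22210884 0.4725145 ] [ 2.02868971e+00  2.39830030e+00 -9.92894268e-04] 15.1 [-0.26053822 -0.00674215 -0.61830795] 0.02135806166402598
```

View pics/wK.png

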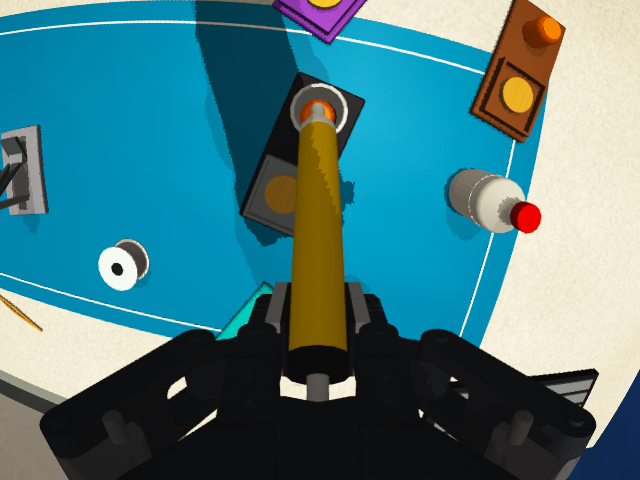

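View pics/sK.png

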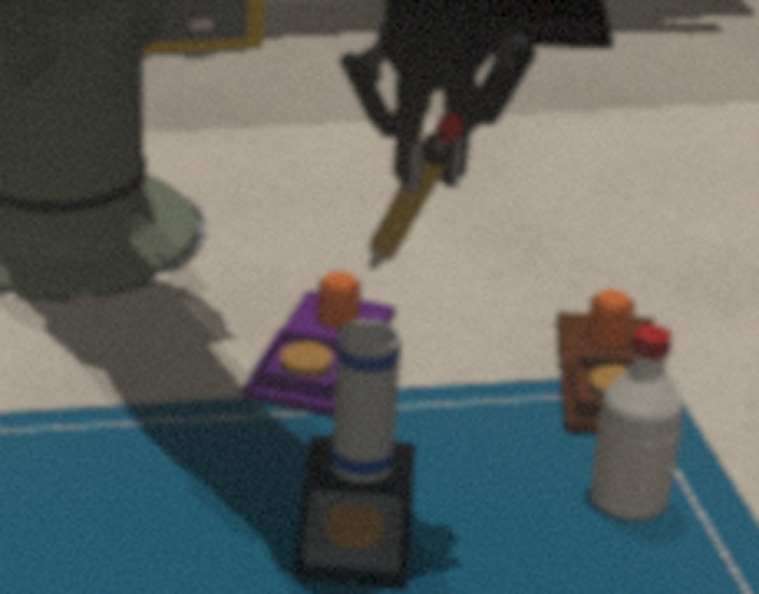

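The rim ring is centred at about (319.5,110) in the wrist view, with the tip at (318,103) just above it.

```bash
python3 - <<'E'
from h import *; import pickle
im=cv2.imread("pics/wK.png");p=pickle.load(open("pK.pkl","rb"))
c=im[75:145,280:360];m=(c.min(2)>170).astype(np.uint8)
ys,xs=np.nonzero(m);print(len(xs),xs.min()+280,xs.max()+280,ys.min()+75,ys.max()+75)
e=cv2.fitEllipse(np.array([xs+280,ys+75],np.float32).T);print(e)
for z in(.132,):print("rim",onz(*ray(p,(e[0]),True),z))
th=np.linspace(0,6.283,90)
for c in [(.460,.206),(.458,.207)]:
  q=np.array([proj(p,np.array([c[0]+.024*np.cos(t),c[1]+.024*np.sin(t),.132]),True) for t in th]);print(c,q.min(0),q.max(0))
print("tip",onz(*ray(p,(317.6,103.),True),.193))
cv2.imwrite("pics/wK_crop.png",cv2.resize(im[70:150,275:365],None,fx=6,fy=6,interpolation=cv2.INTER_CUBIC))
E
```

```text
229 312 347 83 131
((319.6178894042969, 110.33586883544922), (50.77833938598633, 52.52293395996094), 134.52711486816406)
rim [0.45879336 0.20839518 0.132     ]
(0.46, 0.206) [287.17246452  82.70123338] [345.79537267 140.12330519]
(0.458, 0.207) [288.76668009  80.56882585] [347.40753293 137.94979641]
tip [0.45792218 0.20655947 0.193     ]
```

View pics/wK_crop.png

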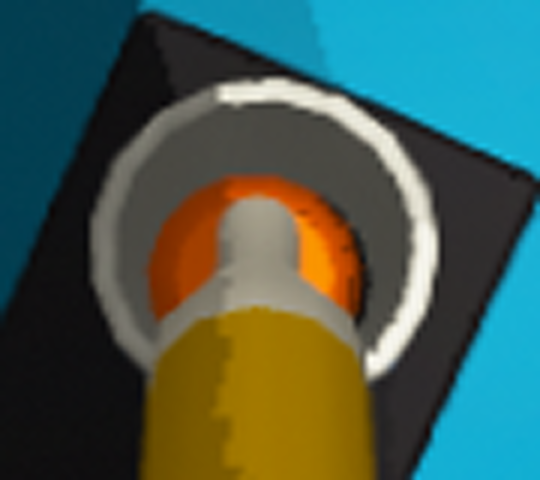

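Emit:
play_rows(
  deltas=[
    [[0.001,-0.008,0.02,0],[0,0,0.02,0],[0,0,0.015,0],[0,0,0.01,0],[0,0,0.006,0],[0,-0.002,0.005,0],[0,-0.002,0.005,0],[0,-0.001,0.003,0],[0,0,0,0]],
  ],
)

```text
t: 16.05
ee_pos: [0.5343, 0.2218, 0.3886]
tcp_rot: [-2.027, -2.4, 0.0]
force: [-0.3, 0.3, -0.7]
width: 0.0218
```

```bash
python3 look.py L;python3 - <<'E'
import cv2,numpy as np
from cell import r
a=cv2.resize(r.get_image("scene")[140:280,310:450],None,fx=2.85,fy=2.85,interpolation=cv2.INTER_CUBIC)
b=cv2.resize(cv2.imread("pics/wL.png")[0:200,220:420],None,fx=2,fy=2)
cv2.imwrite("pics/L.png",np.hstack([a[:399],b[:399]]))
E
```

```text
[0.53443532 0.22185739 0.38887094] [2.02753613e+00 2.39962667e+00 2.67228419e-04] 16.1 [-1.0855773   1.15556998 -0.44415455] 0.021463256301512305
```

View pics/L.png

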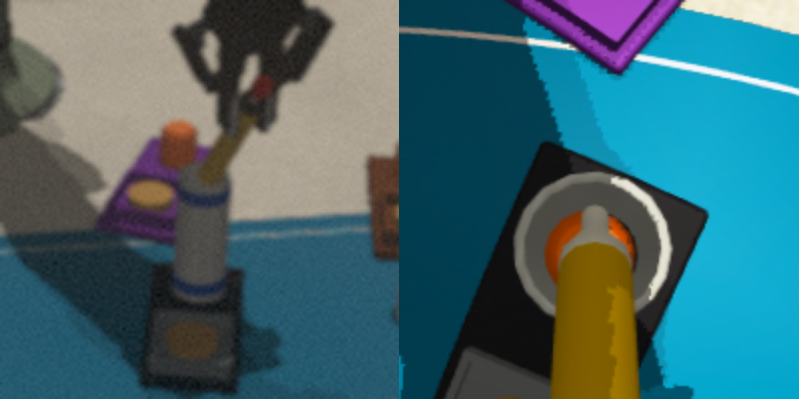

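Emit:
play_rows(
  deltas=[
    [[0,-0.004,0,0],[0,-0.0055,-0.0038,0],[0,-0.0058,-0.0034,0],[0,0,0,0]],
  ],
  force=20,
)

```text
t: 16.55
ee_pos: [0.5188, 0.2193, 0.3968]
tcp_rot: [2.027, 2.4, 0.001]
force: [0.5, 0.3, -0.8]
width: 0.0214
```

```bash
cat > two.py <<'E'
import cv2,numpy as np,sys,subprocess
from cell import r
n=sys.argv[1]
a=cv2.resize(r.get_image("scene")[120:280,310:450],None,fx=2.85,fy=2.85,interpolation=cv2.INTER_CUBIC)
w=r.get_image("wrist");cv2.imwrite(f"pics/w{n}.png",w)
b=cv2.resize(w[0:400,220:420],None,fx=1.14,fy=1.14)
h=min(len(a),len(b));cv2.imwrite(f"pics/{n}.png",np.hstack([a[:h],b[:h]]))
o=r.get_obs();print(o["ee_pos"],o["force"],o["width"],o["t"])
E
python3 two.py M
```

```text
[0.51923738 0.21933234 0.3962796 ] [-0.14046572  0.09455529  0.24583065] 0.02128396906395115 16.65
```

View pics/M.png

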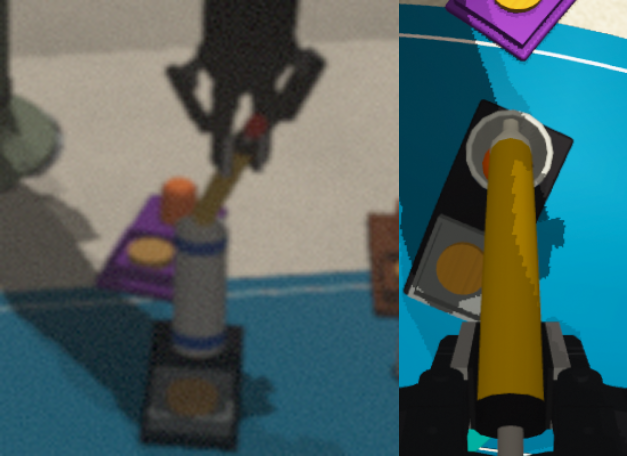

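Emit:
play_rows(
  deltas=[
    [[0,-0.006,-0.003,0],[0,-0.006,-0.003,0],[0,-0.0062,-0.0025,0],[0,-0.0062,-0.0025,0],[0,0,0,0]],
  ],
)

```text
t: 17.15
ee_pos: [0.4946, 0.2152, 0.4074]
tcp_rot: [-2.027, -2.4, -0.001]
force: [2.7, 0.3, 1.1]
width: 0.0213
```

```bash
python3 two.py N
```

```text
[0.4951361  0.21528476 0.40701092] [1.15858334 0.36798844 0.4145539 ] 0.021442911376542903 17.25
```

View pics/N.png

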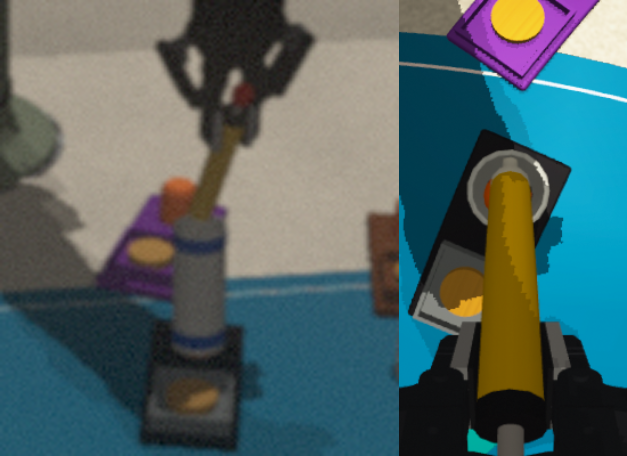

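Emit:
play_rows(
  deltas=[
    [[0,-0.0064,-0.002,0],[0,-0.0064,-0.002,0],[0,-0.0065,-0.0015,0],[0,-0.0065,-0.0014,0],[0,0,0,0]],
  ],
)

```text
t: 17.75
ee_pos: [0.469, 0.2108, 0.4141]
tcp_rot: [-2.027, -2.4, 0.0]
force: [1.5, 0.3, -0.3]
width: 0.0212
```

```bash
python3 two.py O
```

```text
[0.46968238 0.21092735 0.41384748] [ 0.97859532 -0.11392401  0.29581348] 0.021363753093045966 17.85
```

View pics/O.png

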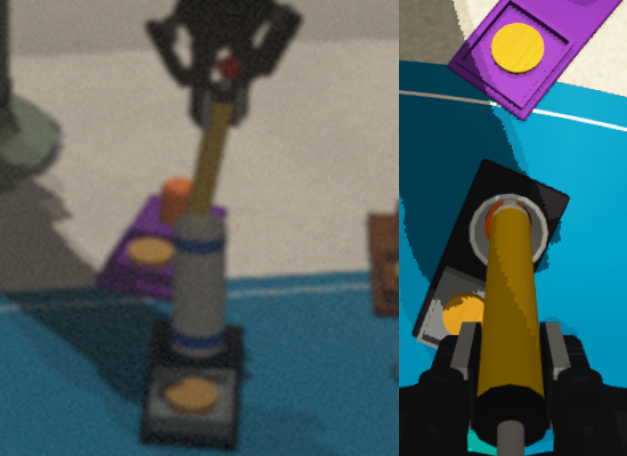

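Emit:
play_rows(
  deltas=[
    [[0,-0.003,0.003,0],[0,-0.003,0.005,0],[0,-0.003,0.006,0],[0,0.002,0.008,0],[0,0.001,0.008,0],[0,0,0.008,0],[0,0,0.004,0],[0,0,0,0]],
  ],
)

```text
t: 18.65
ee_pos: [0.4639, 0.2099, 0.3711]
tcp_rot: [-2.028, -2.399, 0.002]
force: [2.2, -0.5, -1.8]
width: 0.0216
```

```bash
python3 two.py P
```

```text
[0.46400508 0.20990588 0.37176474] [ 1.13226506  0.66999385 -1.68023993] 0.02141674664149475 18.75
```

View pics/P.png

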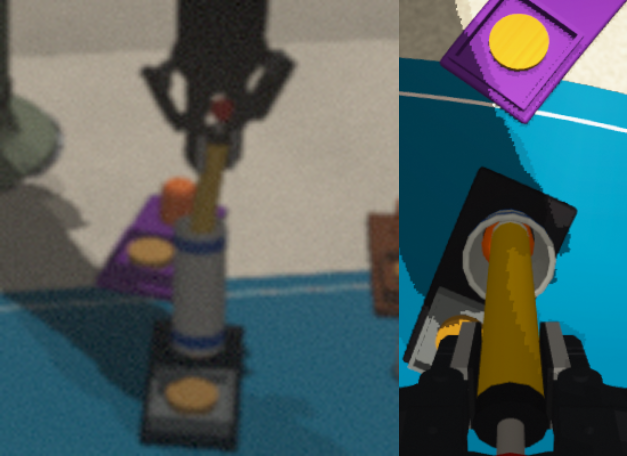

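Emit:
play_rows(
  deltas=[
    [[0,0.004,0,0],[0,0.004,0.002,0],[0,0.004,0.002,0],[0,0,0.003,0],[0,0,0,0]],
  ],
)

```text
t: 19.25
ee_pos: [0.4757, 0.2119, 0.3642]
tcp_rot: [-2.028, -2.399, 0.002]
force: [-0.7, -1.1, -0.7]
width: 0.0215
```

```bash
python3 two.py Q; python3 -c "
import cv2;w=cv2.imread('pics/wQ.png');cv2.imwrite('pics/wQc.png',cv2.resize(w[150:420,220:420],None,fx=2.2,fy=2.2))"
```

```text
[0.47567082 0.21186931 0.36465162] [ 0.31220209  0.19151221 -1.23134249] 0.021188027252743838 19.35
```

View pics/Q.png

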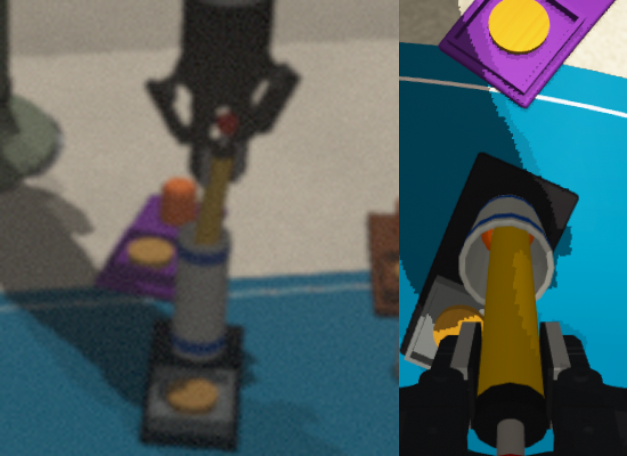

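View pics/wQc.png

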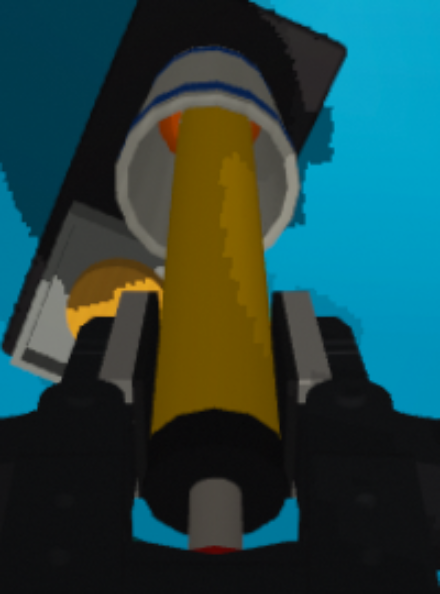

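```bash
cat > tilt.py <<'E'
from h import *
from cell import r
import sys
# axis from silhouette edges of the yellow barrel: tangent planes through the camera centre; cylinder radius known
def tilt(img,rows,xl=280,xr=360,show=True):
    p=r.camera_params("wrist")
    im=cv2.imread(img);hsv=cv2.cvtColor(im,cv2.COLOR_BGR2HSV);m=cv2.inRange(hsv,(18,140,50),(32,255,255))
    L=[];R=[]
    for y in rows:
        q=np.nonzero(m[y,xl:xr])[0]
        L.append((xl+q.min()-.5,y));R.append((xl+q.max()+.5,y))
    n=[]
    for E in (L,R):
        D=np.array([ray(p,e,True)[1] for e in E]);n.append(np.linalg.svd(D)[2][-1])
    o=np.asarray(p["world_from_camera"])[:3,3]
    a=np.cross(*n);a/=np.linalg.norm(a);a*=np.sign(a[2])
    c=ray(p,((L[0][0]+R[0][0])/2,rows[0]),True)[1]
    n=[k*np.sign(k@c) for k in n]
    # axis point: n_i.(X-o)=r for both, a.(X-o)=0
    X=o+np.linalg.solve(np.array([n[0],n[1],a]),[.011,.011,0])
    T=lambda z: X+a*(z-X[2])/a[2]
    print("tilt x,y deg",np.degrees(np.arctan2(a[0],a[2])),np.degrees(np.arctan2(a[1],a[2])))
    for z in(.052,.132,.2): print(T(z).round(4))
tilt(sys.argv[1],range(int(sys.argv[2]),int(sys.argv[3]),4))
E
python3 tilt.py pics/wQ.png 215 325
```

```text
tilt x,y deg 11.658385326777253 1.851713789120651
[0.444  0.2053 0.052 ]
[0.4606 0.2079 0.132 ]
[0.4746 0.2101 0.2   ]
```

Emit:
play_rows(
  deltas=[
    [[0,-0.005,0,0],[0,-0.005,0,0],[0,-0.005,0,0],[0,-0.004,0,0],[0,0,0,0]],
  ],
)

```text
t: 19.85
ee_pos: [0.4567, 0.2087, 0.3651]
tcp_rot: [2.027, 2.4, 0.001]
force: [2.5, 0.8, -0.1]
width: 0.0214
```

```bash
python3 two.py R;python3 tilt.py pics/wR.png 225 325; python3 -c "
import cv2;w=cv2.imread('pics/wR.png');cv2.imwrite('pics/wRc.png',cv2.resize(w[150:420,220:420],None,fx=2.2,fy=2.2))"
```

```text
[0.45703173 0.2087745  0.36492184] [1.68450672 0.42064373 0.13265338] 0.021559265540374517 19.95
tilt x,y deg 8.702572583813446 1.5095916607647786
[0.4385 0.2045 0.052 ]
[0.4507 0.2066 0.132 ]
[0.4611 0.2084 0.2   ]
```

View pics/wRc.png

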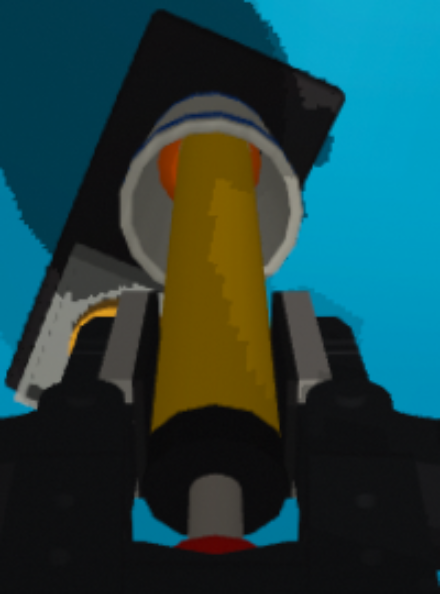

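Emit:
play_rows(
  deltas=[
    [[0,0.004,0,0],[0,0.004,0,0],[0,0.002,0,0],[0,0,0,0]],
  ],
)

```text
t: 20.35
ee_pos: [0.4672, 0.2104, 0.3646]
tcp_rot: [-2.028, -2.399, 0.001]
force: [-0.1, -0.1, -1.1]
width: 0.0215
```

```bash
python3 two.py S;python3 tilt.py pics/wS.png 220 325; python3 -c "
import cv2;w=cv2.imread('pics/wS.png');cv2.imwrite('pics/wSc.png',cv2.resize(w[150:420,220:420],None,fx=2.2,fy=2.2))"
```

```text
[0.46688664 0.21038706 0.36464043] [-0.65301253 -0.09034357 -0.88911438] 0.02120534788462898 20.45
tilt x,y deg 8.564045987761375 1.3737010031874326
[0.4469 0.2059 0.052 ]
[0.4589 0.2078 0.132 ]
[0.4692 0.2094 0.2   ]
```

View pics/wSc.png

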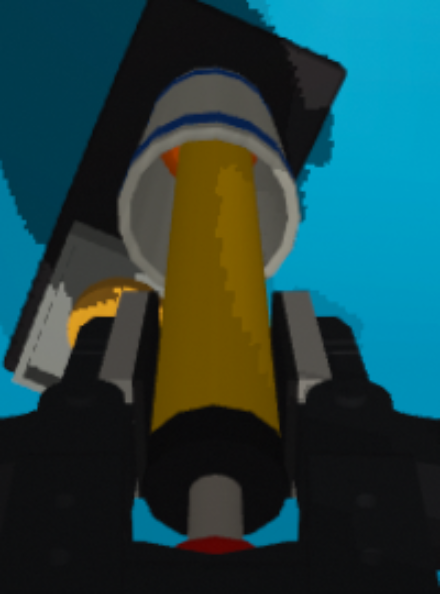

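View pics/S.png

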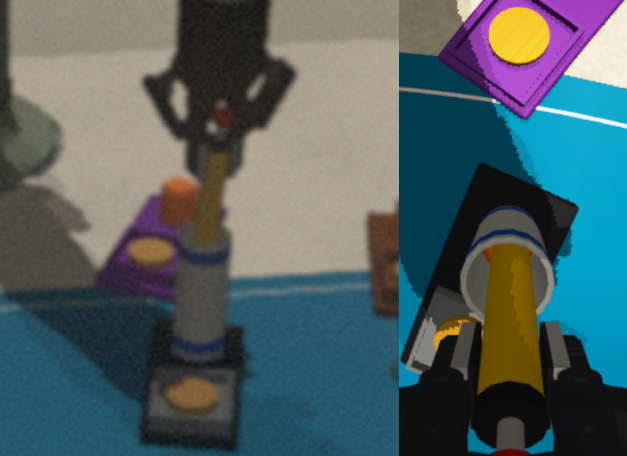

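Emit:
play_rows(
  deltas=[
    [[0,0.003,0,0],[0,0.003,0,0],[0,0,0.002,0],[0,0,0.002,0],[0,0,0,0]],
  ],
)

```text
t: 20.95
ee_pos: [0.4727, 0.2114, 0.3604]
tcp_rot: [-2.028, -2.4, 0.001]
force: [0.2, -0.1, -0.0]
width: 0.0213
```

Emit:
play_rows(
  deltas=[
    [[0,0,0.0015,0],[0,0,0.0015,0],[0,0,0,0]],
  ],
)

```text
t: 21.25
ee_pos: [0.4728, 0.2114, 0.3576]
tcp_rot: [-2.028, -2.4, 0.0]
force: [0.2, 0.7, -1.1]
width: 0.0213
```

Emit:
play_rows(
  deltas=[
    [[0,0,0.0015,0],[0,0,0.0015,0],[0,0,0,0]],
  ],
)

```text
t: 21.55
ee_pos: [0.4732, 0.2115, 0.3553]
tcp_rot: [2.027, 2.399, 0.002]
force: [-0.5, -0.0, 8.8]
width: 0.0213
```

```bash
python3 two.py U;python3 tilt.py pics/wU.png 220 325; python3 -c "
import cv2;w=cv2.imread('pics/wU.png');cv2.imwrite('pics/wUc.png',cv2.resize(w[150:420,220:420],None,fx=2.2,fy=2.2))"
```

```text
[0.47315632 0.21149945 0.35528184] [ 0.21858697 -0.27231081  7.5218269 ] 0.02149265597930763 21.65
tilt x,y deg 8.459847208554491 1.3310260134973573
[0.4537 0.2071 0.052 ]
[0.4656 0.2089 0.132 ]
[0.4757 0.2105 0.2   ]
```

View pics/wUc.png

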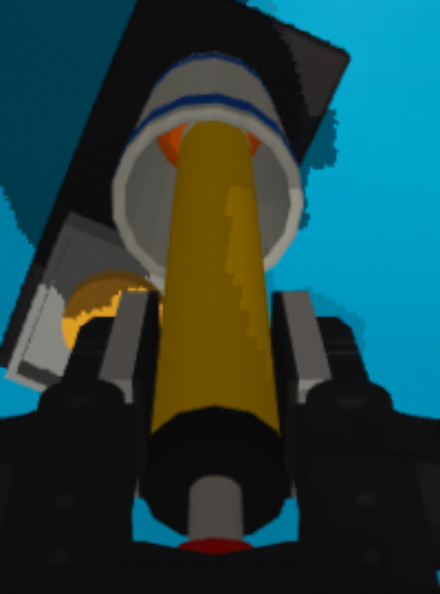

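View pics/U.png

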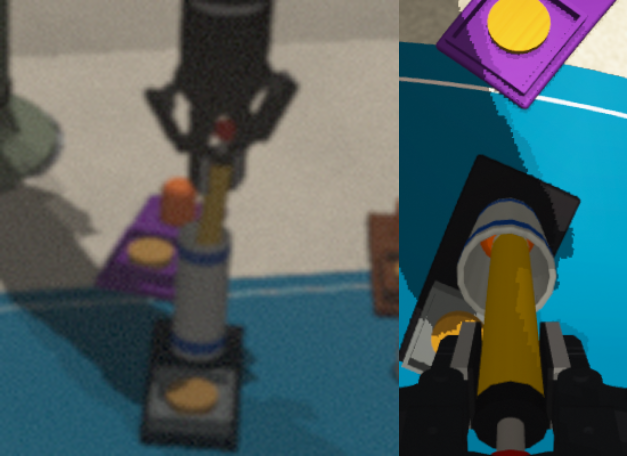

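Emit:
play_rows(
  deltas=[
    [[0,0,-0.0005,0],[0,0,0,0],[0,0,0,0],[0,0,0,0],[0,0,0,0],[0,0,0,0]],
  ],
  grip=-1,
)

```text
t: 22.25
ee_pos: [0.4728, 0.2114, 0.3553]
tcp_rot: [-2.028, -2.4, 0.0]
force: [0.1, -0.6, -0.6]
width: 0.0854
```

Emit:
play_rows(
  deltas=[
    [[0,0,-0.01,0],[0,0,-0.03,0],[0,0,-0.04,0],[0,0,-0.04,0],[0,-0.03,0,0],[0,-0.03,0,0],[0,0,0,0],[0,0,0,0]],
  ],
)

```text
t: 23.05
ee_pos: [0.4135, 0.2013, 0.4763]
tcp_rot: [2.027, 2.4, 0.002]
force: [1.6, -0.3, -0.3]
width: 0.0852
```

```bash
python3 two.py V; python3 look.py V; python3 -c "
import cv2;w=cv2.imread('pics/wV.png');cv2.imwrite('pics/wVc.png',cv2.resize(w[150:420,200:440],None,fx=2.2,fy=2.2))
from cell import r
w=r.get_image('scene');cv2.imwrite('pics/sV.png',w);cv2.imwrite('pics/topV.png',r.get_image('top'))
cv2.imwrite('pics/sVc.png',cv2.resize(w[150:290,310:450],None,fx=4.2,fy=4.2,interpolation=cv2.INTER_CUBIC))"
```

```text
[0.41414843 0.20149233 0.4756909 ] [0.77328523 0.15865142 0.08500583] 0.08568651821832347 23.15
[0.41422169 0.20149756 0.4754433 ] [2.02787727e+00 2.39915506e+00 2.40664123e-04] 23.2 [-0.24473356 -0.65009316  0.55502047] 0.08534314777624356
```

View pics/wVc.png

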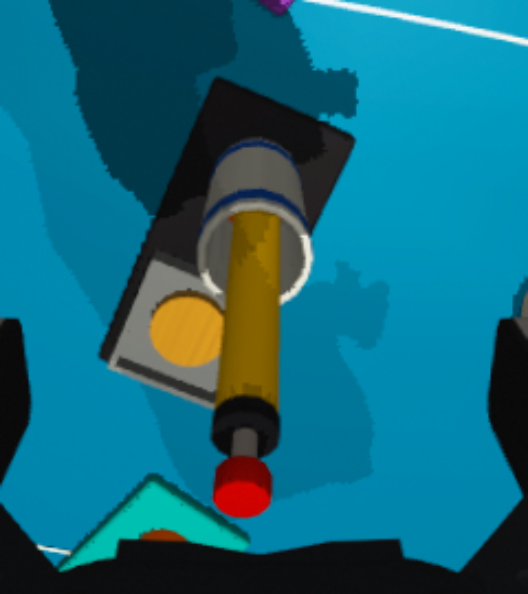

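View pics/sVc.png

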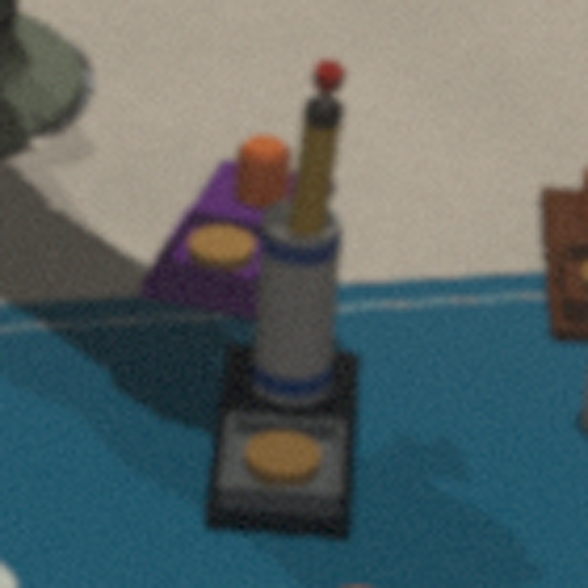

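View pics/topV.png

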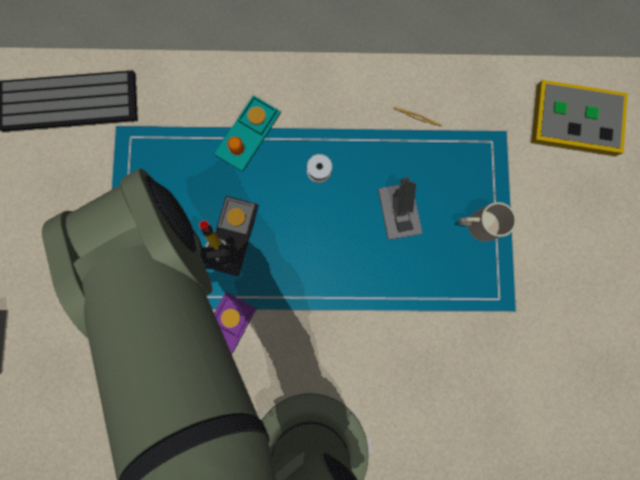

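The sucker stands in the sleeve, leaning on the rim. Bystanders are at their old pixels: spool (319,167), mug (497,220). I take a second view to measure knob height (tip depth) and sleeve seating.

Emit:
play_rows(
  deltas=[
    [[-0.03,0,0,0],[-0.04,0,0,0],[-0.03,0,0,0],[0,0,0,0],[0,0,0,0]],
  ],
)

```text
t: 23.8
ee_pos: [0.4307, 0.1026, 0.4752]
tcp_rot: [-2.029, -2.398, 0.0]
force: [0.3, 0.8, 0.2]
width: 0.0853
```

```bash
python3 look.py W; python3 -c "
import cv2;w=cv2.imread('pics/wW.png');cv2.imwrite('pics/wWc.png',cv2.resize(w[150:350,340:560],None,fx=3.4,fy=3,interpolation=cv2.INTER_CUBIC))
w=cv2.imread('pics/wV.png');cv2.imwrite('pics/wVc2.png',cv2.resize(w[205:395,270:370],None,fx=3.1,fy=3.1,interpolation=cv2.INTER_CUBIC))"
```

```text
[0.43052354 0.10325492 0.47518937] [-2.02746572e+00 -2.39954925e+00  3.13530933e-04] 23.85 [0.05528813 0.44494709 0.85084776] 0.08530948310217797
```

View pics/wW.png

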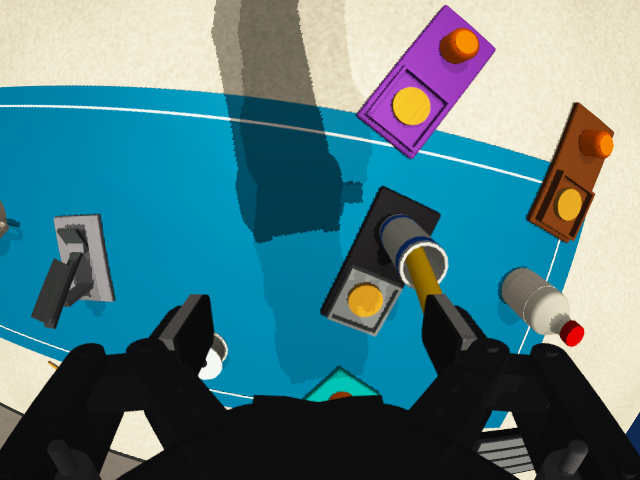

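View pics/wVc2.png

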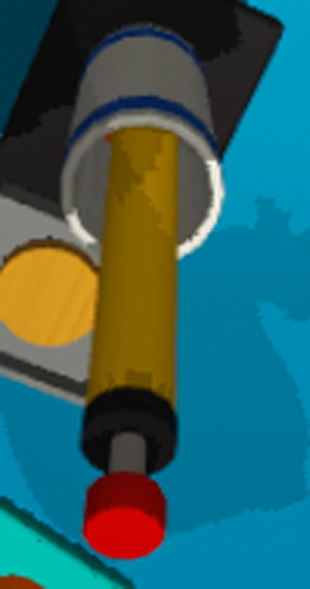

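View pics/wWc.png

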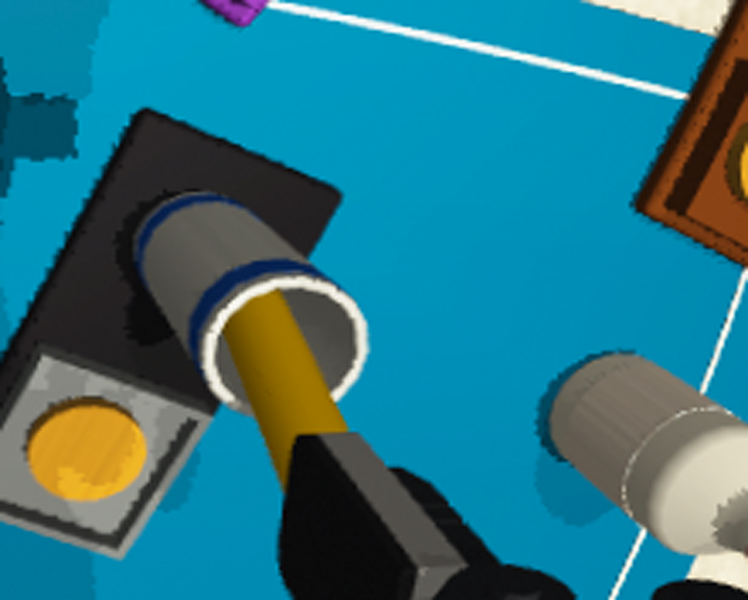

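```bash
python3 - <<'E'
from h import *; import pickle
from cell import r
V=pickle.load(open("pV.pkl","rb"));W=pickle.load(open("pW.pkl","rb"));ps=r.camera_params("scene");pt=r.camera_params("top")
a=ray(V,(315.5,265),True);b=ray(W,(423.1,264.6),True)
print("rim",tri([a,b]),onz(*a,.132),onz(*b,.132))
k=tri([ray(V,(310,370.8),True),ray(ps,(387.7,166.8))]);print("knob",k)
# lower end of sleeve: predicted far edges if home
th=np.linspace(0,6.283,120)
for z in(.012,.016,.020):
  q=np.array([proj(V,np.array([.4597+.024*np.cos(t),.206+.024*np.sin(t),z]),True) for t in th]);
  q2=np.array([proj(W,np.array([.4597+.024*np.cos(t),.206+.024*np.sin(t),z]),True) for t in th]);print(z,q.min(0),q2.min(0))
E
```

```text
rim (array([0.46098564, 0.20671334, 0.12713611]), [np.float64(3.407131161157856e-05), np.float64(3.4071311611562074e-05)]) [0.45923503 0.20644314 0.132     ] [0.45941587 0.20490927 0.132     ]
knob (array([0.49189714, 0.20843289, 0.24470611]), [np.float64(0.00026163751840910883), np.float64(0.00026163751840914575)])
0.012 [295.5973478 211.0431782] [378.4344557  211.82007726]
0.016 [295.41004063 211.75275985] [378.95650553 212.5263894 ]
0.02 [295.21954148 212.47512407] [379.48722623 213.24508156]
```

```bash
python3 - <<'E'
from h import *; import pickle
from cell import r
ps=r.camera_params("scene");E=pickle.load(open("pE.pkl","rb"))
im=r.get_image("scene");cv2.imwrite("pics/sX.png",im)
V=pickle.load(open("pV.pkl","rb"));th=np.linspace(0,6.283,120)
for z in (.132,.136,.140):
  q=np.array([proj(V,np.array([.4597+.024*np.cos(t),.206+.024*np.sin(t),z]),True) for t in th]);
  s=np.array([proj(ps,np.array([.4597+.024*np.cos(t),.206+.024*np.sin(t),z])) for t in th])
  s2=np.array([proj(ps,np.array([.4597+.024*np.cos(t),.206+.024*np.sin(t),z-.12])) for t in th])
  print(z,np.ptp(q,axis=0),"scene top",s.min(0),"bottom",s2.max(0))
for z in (.054,.058): s2=np.array([proj(ps,np.array([.4597+.019*np.cos(t),.206+.019*np.sin(t),.012])) for t in th])
a=cv2.resize(im[185:275,330:430],None,fx=7,fy=6.6,interpolation=cv2.INTER_CUBIC);cv2.imwrite("pics/sXc.png",a)
E
```

```text
0.132 [53.51918411 50.12400474] scene top [371.93004026 196.44889084] bottom [388.25538294 246.07061168]
0.136 [54.1319482  50.61318882] scene top [372.00352989 195.08016306] bottom [388.34774698 244.78876548]
0.14 [54.75820672 51.10988995] scene top [372.07722223 193.70770503] bottom [388.44035619 243.50347787]
```

View pics/sXc.png

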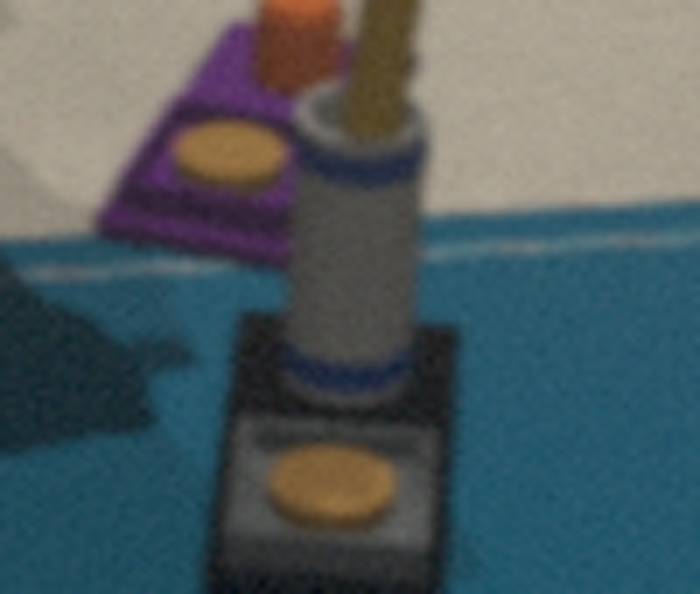

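Scene rows (rim 196.8, lower edge 245.9) match the fully seated prediction (196.4, 246.1). The knob at z = 0.245 matches a tip on the spigot top with an 11° lean. Gripper is open and clear.

```bash
python3 -c "
from cell import r
print(r.get_obs()['t']);print(r.hand_in())"
```

```text
23.9
the job is handed in; nothing more can be done
None
```

The tool stand is back together: the sleeve is fully home on the black foot and the sucker stands in it, tip down. I handed the job in at 23.9 s of the 64 s allowed; no verdict was reported.

- **Sleeve:** I guided it down over the orange spigot in the gripper until it met the slab with 26 N, then released it.
- **Sucker:** I gripped it at about 154 mm and swung it from its 35° lean to roughly 8° by its nozzle against the inside of the sleeve. I then lowered it until the tip met the bottom with about 9 N, and only then let go.

**Last checks:**
- **Sleeve seating:** in the scene view its rim and lower edge are at rows 196.8 and 245.9, against 196.4 and 246.1 predicted for fully home.
- **Sucker depth:** the knob is 0.245 m up, against about 0.242 m expected with the tip at the bottom. The sucker leans about 11° against the rim.
- **Bystanders:** the spool and mug are at their old pixels in the top view. The cleaner was upright in the wrist view and I never went near it, but the arm hid it from the top camera, so I did not measure it.

**Checks that disagreed:**
- Two wrist views put the rim 5 mm low, at 0.127 m. The same method had read about 3 mm low before.
- The sleeve's lower edge in the wrist views would fit it sitting a few mm high, or off-centre by about 1.5 mm. I trusted the scene view and the contact height.
- While straightening the sucker, one tilt estimate read 8.7° where the geometry allowed about 5°.

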